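# Assemble a paint cup on the mixing scale

### The arm

A 6-joint arm with a two-finger parallel gripper is mounted at the origin on the work surface. World frame = base frame: x ahead of the robot, y to its left, z up, the work surface at z = 0. Lengths are in m, angles in rad, forces in N, time in s.
With the tool pointing down it reaches from about 0.375 to 0.9 m from the base axis. Payload 3.1 kg.
Tool frame: the origin (TCP) lies on the centre line of the jaws, within the pads' length; the fingertips stand 14 mm ahead of it and the grasp point (between the pads) lies 5 mm behind it; z points along the fingers, y is the line along which they close (so a half turn about z gives the same grasp; the last joint's range is limited). The gripper opens to 87 mm and grips with 3 to 60 N. Pads are 19 mm wide; open, the fingers measure 117 mm over their backs; the gripper's body (75 mm by 190 mm) begins 51 mm behind the grasp point.
Start: joints at [1.054, 0.527, 1.433, -0, 1.181, -0.178], TCP at [0.207, 0.59, 0.212] pointing down, gripper open.
Joint ranges: [-3.08, 3.08], [-0.75, 2.2], [0.22, 2.44], [-1.43, 4.57], [0, 2.65], [-2.85, 2.85]. Speed limits (rad/s): [2.79, 2.79, 3.14, 3.14, 3.14, 3.14].

### API

Orientations are given as a unit quaternion [x, y, z, w].
In Python, from rig import robot gives the robot as it stands.
- The arm moves only by the tool move_arm, never from a script. Its argument "commands" is a list of rows, each an object with "hand": the finger opening in cm, from 0 to 8.7; "travel": the shift along the tool's x, y, z in cm, a list of three; "twist": the turn, a rotation vector about the tool's x, y, z in degrees, a list of three. In form: [{"hand": hand, "travel": [dx, dy, dz], "twist": [wx, wy, wz]}, ...]. A call has 1 to 5 rows; each row shifts and turns the commanded pose from where the row before left it, along the tool's axes as they then stand; what a row does not reach is not made up. A row lasts 1/12 s, in which the tool goes at most 41.7 mm and 7.16 degrees, less where a joint would pass 70% of its speed; a pose out of reach is approached as far as the arm can. A call is refused whole if a number of a shift passes 4.17 or a number of a turn 7.16, either way. A call with a gripper value outside its range is refused whole. The fingers move at their own pace and stop on an object; "force" is the grip in N (left out, the last holds). Time passes only in rows, so rows that do not move let the fingers close. It gives the time, the measured TCP pose, the force, the opening and the grip force at its end, in the units of the state.
- robot.get_obs(): the state, without advancing time (a new reading comes with each control period).
- robot.camera(name): name is "scene" or "side" or "wrist"; returns a dict with "frame" (420x560x3 uint8, red, green, blue), "fov_y" (degrees; the focal length in pixels is half the picture's height over the tangent of half this angle, whatever the lens; pixels are square), "cx", "cy" (the principal point, pixels), "extrinsics" (4x4, takes a point from camera to world coordinates); the wrist camera has in their place "T_tool_cam" (4x4, takes a point from camera to tool coordinates, whose origin is the TCP and whose axes are the flange's). Camera axes: x right, y down, z forward; pixel columns grow to the right and rows downward; lengths in m; the calibration is good to about 2 mm. A picture is of the moment at which its call begins: read the wrist's pose just before it. There is no depth.
- robot.hand_in(): hands the job in; it is judged then, once.
The state is a dict: "time": time; "q": joint angles; "joint_velocities": joint speeds; "joint_torque": joint torques, N m; "position": TCP position; "tool_rot": TCP orientation; "ft_force": force on the tool from outside, world axes, zero at the start; "moment": the same for the moment, N m; "grip_width": finger opening in m; "grip_force": force on a finger pad.
Only numpy, scipy, OpenCV 4.12 (cv2) and the standard library are available. Lean on these libraries where they do the work, as an engineer would, in place of code of your own. Each camera call takes 0.05 s, during which the arm holds its last target. There are 200 camera calls.

### The job

Put the paint cup together on the scale, one part after another from the bottom up: first stand the white cup upright in the middle of the scale's round steel pan, next drop the yellow liner fully down into it, then seat the red lid fully in the liner's collar, and last slip the blue locking ring over the lid's neck right down onto the lid. Leave the spare charcoal cup, the spare green lid and the tape roll where they are, and leave the finished stack standing by itself.

Things in the scene. Friction and masses are not known exactly. Their poses are not given: they have to be found in the camera images.
- cup: The cup to use: white rigid plastic, a plain straight open-topped beaker, 62 mm outside diameter, 75 mm high, wall 3 mm (mouth 56 mm across), floor 4 mm thick, five short dark level marks on one side, 120 g. Origin: centre of its underside; z up along its axis. Stands upright at the start.
- liner: The liner: yellow, hollow, open top, 82 mm high, 60 g, upright. Body 40 mm across at the foot, 49 mm at 55 mm height; flange 62 mm across from 55 to 60 mm; above it a straight collar to grip, 48 mm outside, 42 mm inside, from 60 to 82 mm. Origin: centre of the foot; z up. Seated, the flange rests on the cup's rim and the origin is 20 mm above the cup's origin.
- red_lid: The lid to use: bright red plastic, 50 g. From the foot up: plug 35 mm across (31 mm at the foot), 12 mm high; disc 54 mm across, from 12 to 18 mm; neck to grip, 20 mm across, from 18 to 48 mm, black dot on top. Origin: centre of the foot; z up the neck. Upright on its plug at the start. Seated, its disc rests on the liner's collar, its origin 70 mm above the liner's origin.
- ring: The locking ring: a blue plastic ring, 36 mm outside diameter, 26 mm hole, 22 mm high, 30 g, lying flat with its hole upright at the start. Origin: centre of its underside; z along its axis. Seated, it rests on the lid's disc around the neck, its origin 18 mm above the lid's origin.
- pan (a point): The target: centre of the top of the scale's flat round steel pan (160 mm across, small dark dot at its centre), 55 mm above the table. The scale, a light-grey box 200 by 170 mm with a low display at its far edge, no higher than the pan, is fixed to the table on the left or the right.
- spare_cup: A spare, not to be used: dark charcoal plastic, a plain straight open-topped beaker, 62 mm outside diameter, 75 mm high, wall 3 mm (mouth 56 mm across), floor 4 mm thick, pale level marks on one side, the same shape as the white cup. Origin: centre of its underside; z up along its axis. Stands upright at the start.
- spare_lid: A spare, not to be used: green plastic, the same shape as the red lid. From the foot up: plug 35 mm across (31 mm at the foot), 12 mm high; disc 54 mm across, from 12 to 18 mm; neck to grip, 20 mm across, from 18 to 48 mm, black dot on top. Origin: centre of the foot; z up the neck. Upright on its plug at the start.
- tape: A bystander: a roll of masking tape, beige, 72 mm in diameter, 24 mm high, lying flat. Origin: centre of its underside.
- tray: A bystander: a flat pale aluminium drip tray, 166 mm in diameter, 6 mm high, fixed to the table on the other side from the scale; on it lie a small blue-banded tin (56 mm in diameter, 55 mm high) and a white stirring stick. Origin: centre of its underside.
There are look-alikes about, which are no part of the job. Of the things like the ring, leave any that is orange; of the rest the smaller one is meant.

How it is judged:
By the outcome, as a careful person would: the job done as asked, in the order asked, and still so for the second after the job is handed in, with the robot touching nothing.
It also fails if it takes over 128 s, if anything falls off the work surface, if the arm or the gripper's body presses on something with over 40 N, if the wrist force passes 120 N, or if a joint passes its speed limit or range.

## Working session

There is one attempt and no reset: what is moved stays moved. The work goes in short steps, Python scripts to look and compute and a tool call to move; the robot and the scene stay as the last step left them, time stands still between calls to the robot, and variables do not carry over. Pictures are saved under pics/ and viewed, at most 14 in all, crops included, and the job is handed in when it is done.

Besides the shell and the picture viewer there is one more tool, called after "Request:" as name([rows], argument=value, ...), one row to a line, values as JSON. move_arm: Moves the arm, as the interface text tells. Its arguments: {"type":"object","properties":{"commands":{"type":"array"},"force":{"type":"number"}},"required":["commands"]}

```bash
ls; mkdir -p pics; cat > h.py <<'E'
import numpy as np, cv2
from scipy.spatial.transform import Rotation as R
from rig import robot
def shot(name):
    o=robot.get_obs(); c=robot.camera(name); im=c["frame"]; h=im.shape[0]
    f=h/2/np.tan(np.radians(c["fov_y"])/2)
    if name=="wrist":
        T=np.eye(4); T[:3,:3]=R.from_quat(o["tool_rot"]).as_matrix(); T[:3,3]=o["position"]; E=T@np.array(c["T_tool_cam"])
    else: E=np.array(c["extrinsics"])
    return dict(im=im,f=f,cx=c["cx"],cy=c["cy"],E=E)
def ray(s,u,v):
    d=s["E"][:3,:3]@np.array([(u-s["cx"])/s["f"],(v-s["cy"])/s["f"],1]); return s["E"][:3,3],d
def onz(s,u,v,z):
    p,d=ray(s,u,v); return p+d*(z-p[2])/d[2]
def proj(s,P):
    p=np.linalg.inv(s["E"])@np.append(P,1); return p[:2]/p[2]*s["f"]+[s["cx"],s["cy"]]
def save(s,n): cv2.imwrite("pics/"+n+".png",cv2.cvtColor(s["im"],cv2.COLOR_RGB2BGR))
E
python3 - <<'E'
from h import *
for n in ["scene","side","wrist"]:
    s=shot(n); save(s,n+"0"); print(n,s["f"],s["cx"],s["cy"],np.round(s["E"],3).tolist())
print(robot.get_obs())
E
```

```text
pics
scene 492.67860807422454 272.2300823977477 212.99546921004548 [[-0.545, 0.672, -0.502, 1.048], [0.839, 0.432, -0.332, 0.384], [-0.006, -0.601, -0.799, 0.866], [0.0, 0.0, 0.0, 1.0]]
side 424.01725112729525 278.2185062129022 202.69219929224792 [[-0.993, -0.062, 0.101, 0.452], [-0.117, 0.616, -0.779, 0.656], [-0.014, -0.785, -0.619, 0.584], [0.0, 0.0, 0.0, 1.0]]
wrist 337.335926926537 289.0966252235355 215.67850120131789 [[0.331, 0.911, 0.244, 0.141], [0.944, -0.319, -0.089, 0.613], [-0.003, 0.26, -0.966, 0.384], [0.0, 0.0, 0.0, 1.0]]
{'time': 0.15, 'q': array([ 1.05450607e+00,  5.28254756e-01,  1.43359744e+00, -2.36526842e-06,
        1.18137683e+00, -1.78500358e-01]), 'joint_velocities': array([ 0.00079793, -0.00117409, -0.00433831,  0.00014683, -0.00077635,
       -0.00168694]), 'joint_torque': array([ 1.47037801e-03, -4.40430236e+01, -1.76841635e+01,  6.33401843e-02,
        5.52734896e-02, -1.03849659e-04]), 'position': array([0.2068161 , 0.58919061, 0.21159848]), 'tool_rot': array([ 1.68092625e-01,  9.85770866e-01, -7.69682337e-04, -2.77523014e-04]), 'ft_force': array([-0.47384295,  0.95160785,  0.22249343]), 'moment': array([ 0.05198569, -0.0270799 , -0.05748358]), 'grip_force': 0.0, 'grip_width': 0.08689123657491121}
```

View pics/scene0.png

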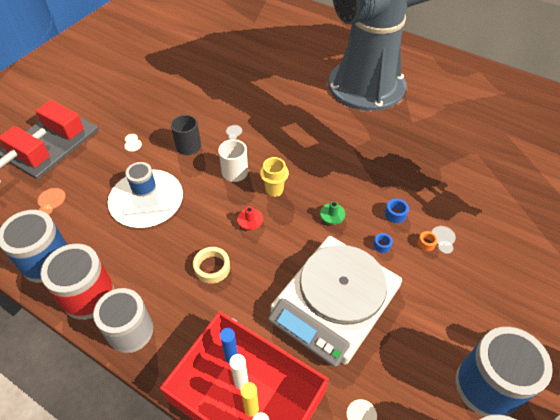

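View pics/side0.png

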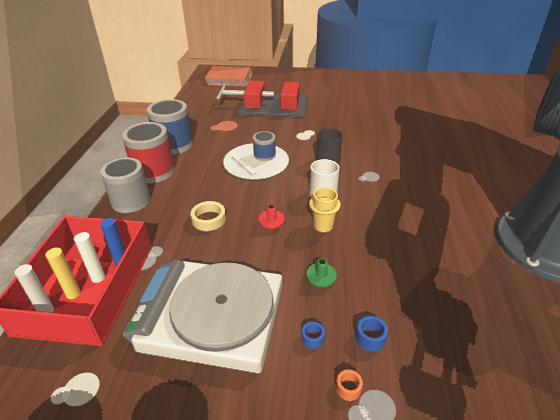

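The scene view shows the white cup (233,160), charcoal cup (186,135), liner (275,177), red lid (250,217), green lid (333,213), small blue ring (383,243), larger blue one (397,211), orange ring (428,240), tape (212,265) and pan dot (344,281). The side view shows the same: cup (324,180), liner (324,210), red lid (271,217), small ring (313,335) and pan dot (221,299).

```bash
cat >> h.py <<'E'
HS={"red":[(0,10),(170,180)],"yel":[(22,32)],"grn":[(50,85)],"blu":[(105,125)]}
def comp(s,col,u,v,smin=150,vmin=50,rad=25):
    hsv=cv2.cvtColor(s["im"],cv2.COLOR_RGB2HSV); m=np.zeros(hsv.shape[:2],np.uint8)
    if col=="wht": m=cv2.inRange(hsv,(0,0,110),(180,70,255))
    else:
        for a,b in HS[col]: m|=cv2.inRange(hsv,(a,smin,vmin),(b,255,255))
    n,l,st,ce=cv2.connectedComponentsWithStats(m)
    k=[i for i in range(1,n) if st[i,4]>30 and np.hypot(*(ce[i]-[u,v]))<rad]
    k=max(k,key=lambda i:st[i,4]); mm=(l==k).astype(np.uint8)
    cs,_=cv2.findContours(mm,cv2.RETR_EXTERNAL,cv2.CHAIN_APPROX_NONE)
    hull=cv2.convexHull(max(cs,key=len)); M=cv2.moments(hull)
    return (M["m10"]/M["m00"],M["m01"]/M["m00"]),st[k],hull
def tri(a,b):
    (p,d),(q,e)=a,b; A=np.stack([d,-e],1); t=np.linalg.lstsq(A,q-p,rcond=None)[0]
    x,y=p+d*t[0],q+e*t[1]; return (x+y)/2,np.linalg.norm(x-y)
E
python3 - <<'E'
from h import *
S,D=shot("scene"),shot("side")
for n,c,a,b in [("cup","wht",(233,160),(324,178)),("liner","yel",(275,177),(324,210)),("red","red",(250,217),(271,217)),("grn","grn",(333,213),(321,273)),("ring","blu",(383,243),(313,335)),("big","blu",(397,211),(372,333))]:
    try:
        p,sa,_=comp(S,c,*a);q,sb,_=comp(D,c,*b)
        P,e=tri(ray(S,*p),ray(D,*q)); print(n,P.round(4),round(e,4),sa,sb)
    except Exception as x: print(n,x)
print("pan",tri(ray(S,344,281),ray(D,221,299)),onz(S,344,281,.055),onz(D,221,299,.055))
print("tape",onz(S,212,265,.02)); print("spare",onz(S,186,123,.075),"tin",onz(S,139,172,.055))
E
```

```text
cup [ 0.4489 -0.1158  0.0533] 0.0059 [ 218  125   30   57 1200] [310 159  29  38 807]
liner max() iterable argument is empty
red max() iterable argument is empty
grn max() iterable argument is empty
ring [0.4542 0.2624 0.0174] 0.0057 [374 234  18  19 217] [302 322  22  21 128]
big [0.3622 0.2524 0.0167] 0.003 [386 199  22  24 375] [358 316  29  35 446]
pan (array([0.59895909, 0.24520182, 0.05681698]), np.float64(0.0038662833296674716)) [0.59944579 0.24644209 0.055     ] [0.59864852 0.24173064 0.055     ]
tape [0.69050934 0.00251208 0.02      ]
spare [ 0.43961307 -0.25692933  0.075     ] tin [ 0.60269918 -0.26120429  0.055     ]
```

View pics/wrist0.png

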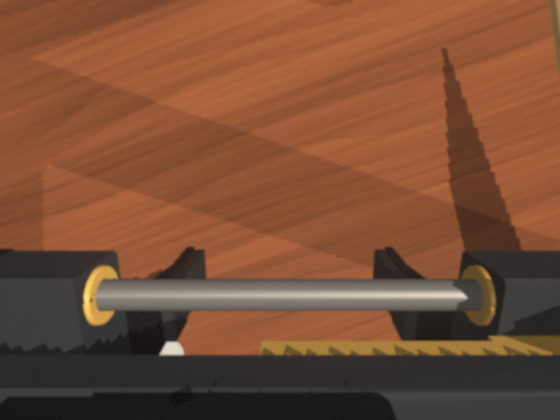

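The wrist view shows only bare table above the jaws, and the lower half is hidden by the gripper (rows over 250). Next I'll fix the colour masks.

```bash
python3 - <<'E'
from h import *
import h
S,D=shot("scene"),shot("side")
for s,pts in ((S,[(275,185),(245,222),(325,214),(233,155)]),(D,[(324,222),(265,220),(315,278),(324,180)])):
    hsv=cv2.cvtColor(s["im"],cv2.COLOR_RGB2HSV)
    print([hsv[v-2:v+3,u-2:u+3].reshape(-1,3).mean(0).round().tolist() for u,v in pts])
h.HS["yel"]=[(17,35)];h.HS["red"]=[(0,4),(174,180)];h.HS["grn"]=[(45,90)]
for n,c,a,b in [("cup","wht",(233,160),(324,178)),("liner","yel",(275,177),(324,210)),("red","red",(250,217),(271,217)),("grn","grn",(333,213),(321,273))]:
  for s,x in ((S,a),(D,b)):
    try:
        p,sa,hu=comp(s,c,*x,smin=110,vmin=40); print(n,np.round(p,1),sa)
    except Exception as x: print(n,x)
# enlarged crop
b=np.hstack([cv2.resize(S["im"][110:240,160:290],(400,400),interpolation=cv2.INTER_CUBIC),cv2.resize(D["im"][140:240,250:350],(400,400),interpolation=cv2.INTER_CUBIC)])
cv2.imwrite("pics/crop1.png",b[:,:,::-1])
E
```

```text
[[21.0, 167.0, 228.0], [1.0, 182.0, 251.0], [64.0, 141.0, 181.0], [17.0, 54.0, 165.0]]
[[22.0, 141.0, 233.0], [1.0, 179.0, 215.0], [61.0, 109.0, 135.0], [21.0, 34.0, 238.0]]
cup [233.4 154.4] [ 219  125   29   57 1197]
cup [323.6 176.9] [310 159  29  38 806]
liner [274.  175.5] [260 157  29  40 831]
liner [324.1 208.5] [ 309  188   32   45 1014]
red [249.6 218.4] [237 206  26  24 452]
red [271.1 217.5] [258 204  27  26 448]
grn [332.1 213.1] [320 202  25  22 412]
grn [321.  274.3] [307 262  29  25 408]
```

View pics/crop1.png

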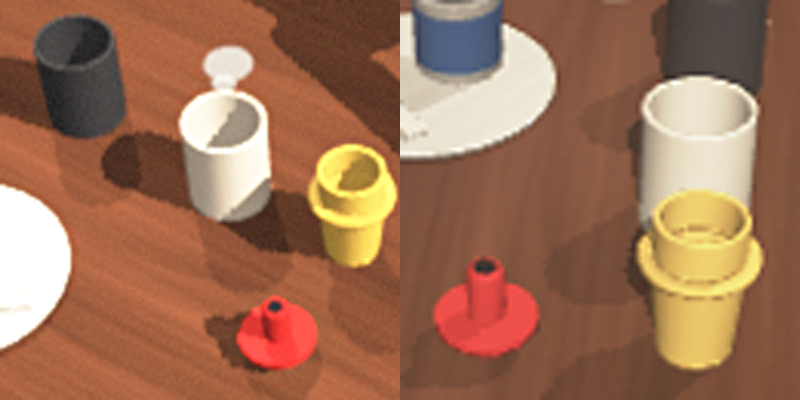

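The crop shows the rims clearly: cup rim centre at scene (233.1,150.0) and side (324.5,168.3), liner rim at (274.1,164.9) and (325.8,196.5), red dot at (249.4,209.5) and (271.3,206.5).

```bash
python3 - <<'E'
from h import *
S,D=shot("scene"),shot("side")
for n,a,b,z in [("cup",(233.1,150),(324.5,168.3),.075),("liner",(274.1,164.9),(325.8,196.5),.082),("red",(249.4,209.5),(271.3,206.5),.048),("ring",(383,243),(313,335),.011),("grn",(334,203),(321,261),.048),("pan",(344,281),(221,299),.055),("big",(397,211),(372,333),.015)]:
    print(n,tri(ray(S,*a),ray(D,*b))[0].round(4),onz(S,*a,z).round(4),onz(D,*b,z).round(4))
E
```

```text
cup [ 0.4498 -0.1144  0.0736] [ 0.4512 -0.1132  0.075 ] [ 0.4496 -0.1128  0.075 ]
liner [ 0.4434 -0.0095  0.0787] [ 0.4449 -0.0086  0.082 ] [ 0.4439 -0.0038  0.082 ]
red [ 0.5519 -0.0013  0.0491] [ 0.5525 -0.0007  0.048 ] [ 0.5516 -0.0043  0.048 ]
ring [0.4527 0.2642 0.0135] [0.4521 0.2648 0.011 ] [0.452  0.2612 0.011 ]
grn [0.446  0.1415 0.0534] [0.4417 0.1396 0.048 ] [0.4462 0.1367 0.048 ]
pan [0.599  0.2452 0.0568] [0.5994 0.2464 0.055 ] [0.5986 0.2417 0.055 ]
big [0.3628 0.254  0.0172] [0.3629 0.255  0.015 ] [0.3612 0.2505 0.015 ]
```

```bash
cat >> h.py <<'E'
def plan(P,yaw=0.,n=None):
    "rows (tool axes, cm, deg) from here to world P with tool down, tool y at heading yaw (deg)"
    o=robot.get_obs(); p=np.array(o["position"]); r=R.from_quat(o["tool_rot"]); print("at",p.round(4),"w",round(o["grip_width"],4))
    yt=np.array([np.cos(np.radians(yaw)),np.sin(np.radians(yaw)),0]); z=np.array([0,0,-1.])
    rt=R.from_matrix(np.stack([np.cross(yt,z),yt,z],1)); w=(r.inv()*rt).as_rotvec(degrees=True)
    d=np.array(P)-p; n=n or int(np.ceil(max(np.linalg.norm(d)/.0405,np.linalg.norm(w)/7.1)))
    print(n,"rows; tool-now total cm",(r.inv().apply(d)*100).round(2),"twist",w.round(2))
    if np.linalg.norm(w)>3:
        for i in range(n):
            ri=r*R.from_rotvec(w*i/n,degrees=True); print((ri.inv().apply(d/n)*100).round(2).tolist(),(w/n).round(2).tolist())
    else: print("per row",(r.inv().apply(d)*100/n).round(2).tolist())
E
python3 -c "
from h import *
plan([.42,.3,.28],0)"
```

```text
at [0.2071 0.5896 0.2123] w 0.0872
10 rows; tool-now total cm [-29.69 -20.27  -6.77] twist [-1.000e-02  0.000e+00  7.065e+01]
[-2.97, -2.03, -0.68] [-0.0, 0.0, 7.06]
[-3.2, -1.65, -0.68] [-0.0, 0.0, 7.06]
[-3.37, -1.24, -0.68] [-0.0, 0.0, 7.06]
[-3.5, -0.82, -0.68] [-0.0, 0.0, 7.06]
[-3.57, -0.38, -0.68] [-0.0, 0.0, 7.06]
[-3.59, 0.06, -0.68] [-0.0, 0.0, 7.06]
[-3.56, 0.5, -0.68] [-0.0, 0.0, 7.06]
[-3.47, 0.94, -0.68] [-0.0, 0.0, 7.06]
[-3.33, 1.36, -0.68] [-0.0, 0.0, 7.06]
[-3.14, 1.76, -0.68] [-0.0, 0.0, 7.06]
```

Request:
move_arm([
  {"hand": 8.7,"travel": [-2.97,-2.03,-0.7],"twist": [0,0,7.06]},
  {"hand": 8.7,"travel": [-3.2,-1.65,-0.7],"twist": [0,0,7.06]},
  {"hand": 8.7,"travel": [-3.37,-1.24,-0.7],"twist": [0,0,7.06]},
  {"hand": 8.7,"travel": [-3.5,-0.82,-0.7],"twist": [0,0,7.06]},
  {"hand": 8.7,"travel": [-3.57,-0.38,-0.7],"twist": [0,0,7.06]},
])

```text
time: 0.87
position: [0.3141, 0.4435, 0.2478]
tool_rot: [0.461, 0.887, 0.0, 0.0]
ft_force: [0.8, -0.1, 0.3]
grip_width: 0.0872
grip_force: 0.0
```

Request:
move_arm([
  {"hand": 8.7,"travel": [-3.6,0.06,-0.7],"twist": [0,0,7.06]},
  {"hand": 8.7,"travel": [-3.56,0.5,-0.7],"twist": [0,0,7.06]},
  {"hand": 8.7,"travel": [-3.47,0.94,-0.7],"twist": [0,0,7.06]},
  {"hand": 8.7,"travel": [-3.33,1.36,-0.7],"twist": [0,0,7.06]},
  {"hand": 8.7,"travel": [-3.14,1.76,-0.7],"twist": [0,0,7.06]},
])

```text
time: 1.28
position: [0.4209, 0.2984, 0.2829]
tool_rot: [0.709, 0.705, 0.0, 0.0]
ft_force: [0.9, 0.5, 0.1]
grip_width: 0.0869
grip_force: 0.0
```

Request:
move_arm([
  {"hand": 8.7,"travel": [-4,0.3,0],"twist": [0,0,0]},
  {"hand": 8.7,"travel": [-4,0.3,0],"twist": [0,0,0]},
  {"hand": 8.7,"travel": [-4,0.3,0],"twist": [0,0,0]},
  {"hand": 8.7,"travel": [-4,0.3,0],"twist": [0,0,0]},
  {"hand": 8.7,"travel": [-4,0.3,0],"twist": [0,0,0]},
])

```text
time: 1.7
position: [0.4351, 0.0982, 0.2826]
tool_rot: [0.707, 0.708, 0.0, 0.0]
ft_force: [0.9, -0.8, 0.0]
grip_width: 0.0869
grip_force: 0.0
```

Request:
move_arm([
  {"hand": 8.7,"travel": [-4,0.3,0],"twist": [0,0,0]},
  {"hand": 8.7,"travel": [-4,0.3,0],"twist": [0,0,0]},
  {"hand": 8.7,"travel": [-4,0.3,0],"twist": [0,0,0]},
  {"hand": 8.7,"travel": [-4,0.3,0],"twist": [0,0,0]},
  {"hand": 8.7,"travel": [-4,0.3,0],"twist": [0,0,0]},
])

```text
time: 2.12
position: [0.4502, -0.102, 0.2827]
tool_rot: [0.707, 0.707, 0.0, 0.0]
ft_force: [0.5, 1.1, -0.9]
grip_width: 0.087
grip_force: 0.0
```

Request:
move_arm([
  {"hand": 8.7,"travel": [-4,0,0],"twist": [0,0,0]},
  {"hand": 8.7,"travel": [-2,0,0],"twist": [0,0,0]},
  {"hand": 8.7,"travel": [0,0,0],"twist": [0,0,0]},
  {"hand": 8.7,"travel": [0,0,0],"twist": [0,0,0]},
  {"hand": 8.7,"travel": [0,0,0],"twist": [0,0,0]},
])

```text
time: 2.53
position: [0.45, -0.1592, 0.2822]
tool_rot: [0.707, 0.707, 0.0, -0.001]
ft_force: [-0.2, 0.0, 0.8]
grip_width: 0.087
grip_force: 0.0
```

```bash
python3 -c "
from h import *
s=shot('wrist');save(s,'w1')
for n,P in dict(cup=[.45,-.113,.075],liner=[.444,-.007,.082]).items(): print(n,proj(s,P))
plan([.45,-.113,.2])"
```

```text
cup [288.65725247 147.9276298 ]
liner [282.73376142  40.9206329 ]
at [ 0.4501 -0.1587  0.2823] w 0.0867
3 rows; tool-now total cm [4.57 0.   8.23] twist [-0.03 -0.05  0.1 ]
per row [1.52, 0.0, 2.74]
```

View pics/w1.png

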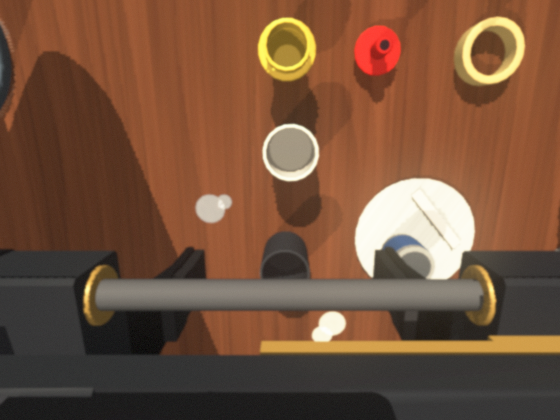

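The wrist view shows the cup rim at (291,152), liner at (287,47), red lid dot at (385,45) and tape at (489,50). I'll refine these and convert.

```bash
python3 - <<'E'
from h import *
s=shot('wrist')
# white outer rim
hsv=cv2.cvtColor(s["im"],cv2.COLOR_RGB2HSV)
m=cv2.inRange(hsv,(0,0,150),(180,90,255)); m[:110]=0;m[185:]=0;m[:,:255]=0;m[:,330:]=0
e=cv2.fitEllipse(cv2.convexHull(cv2.findNonZero(m))); print("cup",e,onz(s,*e[0],.075).round(4))
for z,r in ((.082,(18,45)),):
    sub=cv2.resize(s["im"][0:100,240:420],None,fx=4,fy=4,interpolation=cv2.INTER_CUBIC); cv2.imwrite("pics/w1c.png",sub[:,:,::-1])
for u,v in ((288,45),(287,44)): print(onz(s,u,v,.082).round(4))
print("red",onz(s,385,45,.048).round(4))
E
```

```text
cup ((290.25, 152.4970245361328), (57.13072967529297, 58.079654693603516), 178.0823516845703) [ 0.4518 -0.1176  0.075 ]
[ 0.4492 -0.0103  0.082 ]
[ 0.4482 -0.0094  0.082 ]
red [ 0.5556 -0.003   0.048 ]
```

View pics/w1c.png

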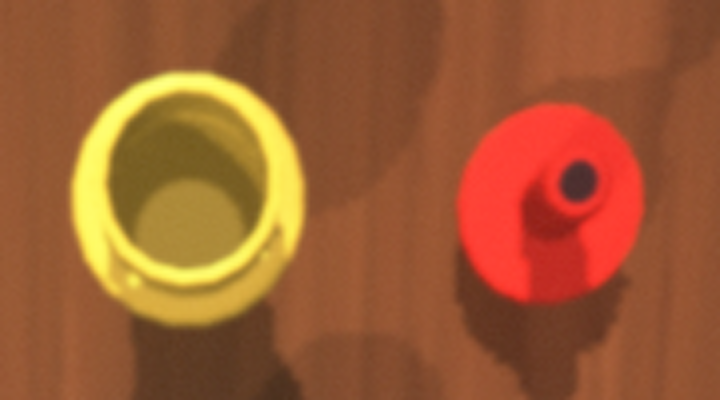

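Request:
move_arm([
  {"hand": 8.7,"travel": [4.1,0.2,2],"twist": [0,0,0]},
  {"hand": 8.7,"travel": [0,0,4],"twist": [0,0,0]},
  {"hand": 8.7,"travel": [0,0,4],"twist": [0,0,0]},
  {"hand": 8.7,"travel": [0,0,4],"twist": [0,0,0]},
  {"hand": 8.7,"travel": [0,0,4],"twist": [0,0,0]},
], force=20)

```text
time: 3.05
position: [0.4527, -0.121, 0.1034]
tool_rot: [0.706, 0.708, 0.0, 0.001]
ft_force: [0.4, 0.5, 0.2]
grip_width: 0.0867
grip_force: 0.0
```

Request:
move_arm([
  {"hand": 8.7,"travel": [0,0,3.5],"twist": [0,0,0]},
  {"hand": 8.7,"travel": [0,0,2.2],"twist": [0,0,0]},
  {"hand": 8.7,"travel": [0,0,0],"twist": [0,0,0]},
  {"hand": 5,"travel": [0,0,0],"twist": [0,0,0]},
  {"hand": 5,"travel": [0,0,0],"twist": [0,0,0]},
])

```text
time: 3.47
position: [0.4532, -0.1224, 0.0482]
tool_rot: [0.706, 0.708, 0.0, 0.001]
ft_force: [0.3, -0.2, -0.3]
grip_width: 0.0802
grip_force: 0.0
```

Request:
move_arm([
  {"hand": 5,"travel": [0,0,0],"twist": [0,0,0]},
  {"hand": 5,"travel": [0,0,0],"twist": [0,0,0]},
  {"hand": 5,"travel": [0,0,0],"twist": [0,0,0]},
  {"hand": 5,"travel": [0,0,0],"twist": [0,0,0]},
  {"hand": 5,"travel": [0,0,0],"twist": [0,0,0]},
])

```text
time: 3.88
position: [0.4527, -0.1229, 0.0485]
tool_rot: [0.707, 0.707, 0.0, 0.001]
ft_force: [-1.2, 0.3, 7.4]
grip_width: 0.0609
grip_force: 19.8
```

Request:
move_arm([
  {"hand": 8,"travel": [0,0,0],"twist": [0,0,0]},
  {"hand": 8,"travel": [0,0,0],"twist": [0,0,0]},
  {"hand": 8,"travel": [0,0,0],"twist": [0,0,0]},
  {"hand": 8,"travel": [0.5,-0.05,0.2],"twist": [0,0,0]},
  {"hand": 8,"travel": [0,0,0],"twist": [0,0,0]},
])

```text
time: 4.3
position: [0.4511, -0.1168, 0.0448]
tool_rot: [0.707, 0.707, -0.0, -0.001]
ft_force: [-1.0, 0.2, -0.2]
grip_width: 0.0784
grip_force: 0.0
```

Request:
move_arm([
  {"hand": 5,"travel": [0,0,0],"twist": [0,0,0]},
  {"hand": 5,"travel": [0,0,0],"twist": [0,0,0]},
  {"hand": 5,"travel": [0,0,0],"twist": [0,0,0]},
  {"hand": 5,"travel": [0,0,0],"twist": [0,0,0]},
  {"hand": 5,"travel": [0,0,0],"twist": [0,0,0]},
])

```text
time: 4.72
position: [0.4519, -0.1177, 0.0451]
tool_rot: [0.707, 0.707, 0.0, 0.0]
ft_force: [-0.2, 0.5, -0.0]
grip_width: 0.0612
grip_force: 20.0
```

Request:
move_arm([
  {"hand": 5,"travel": [0,0,0],"twist": [0,0,0]},
  {"hand": 5,"travel": [0,0,0],"twist": [0,0,0]},
  {"hand": 5,"travel": [0,0,-3],"twist": [0,0,0]},
  {"hand": 5,"travel": [0,0,-4],"twist": [0,0,0]},
  {"hand": 5,"travel": [0,0,-4],"twist": [0,0,0]},
])

```text
time: 5.13
position: [0.4503, -0.117, 0.1552]
tool_rot: [0.707, 0.707, -0.001, -0.002]
ft_force: [1.6, -0.9, -1.4]
grip_width: 0.061
grip_force: 20.0
```

Request:
move_arm([
  {"hand": 5,"travel": [0,0,-4],"twist": [0,0,0]},
  {"hand": 5,"travel": [0,0,-3],"twist": [0,0,0]},
  {"hand": 5,"travel": [3.5,0.6,0],"twist": [0,0,0]},
  {"hand": 5,"travel": [4,0.6,0],"twist": [0,0,0]},
  {"hand": 5,"travel": [4,0.6,0],"twist": [0,0,0]},
])

```text
time: 5.55
position: [0.4697, -0.002, 0.2259]
tool_rot: [0.708, 0.706, 0.0, 0.001]
ft_force: [0.1, -0.2, -1.7]
grip_width: 0.0611
grip_force: 20.0
```

```bash
python3 -c "
from h import *
plan([.598,.164,.25])"
```

```text
at [ 0.4697 -0.002   0.2259] w 0.0611
6 rows; tool-now total cm [16.63 12.79 -2.4 ] twist [ 0.08  0.02 -0.13]
per row [2.77, 2.13, -0.4]
```

Request:
move_arm([
  {"hand": 5,"travel": [2.8,2.1,-0.4],"twist": [0,0,0]},
  {"hand": 5,"travel": [2.8,2.1,-0.4],"twist": [0,0,0]},
  {"hand": 5,"travel": [2.8,2.1,-0.4],"twist": [0,0,0]},
  {"hand": 5,"travel": [2.8,2.1,-0.4],"twist": [0,0,0]},
  {"hand": 5,"travel": [2.8,2.1,-0.4],"twist": [0,0,0]},
])

```text
time: 5.97
position: [0.5745, 0.1391, 0.2448]
tool_rot: [0.707, 0.708, -0.001, -0.0]
ft_force: [0.8, -0.8, -1.6]
grip_width: 0.0615
grip_force: 20.0
```

Request:
move_arm([
  {"hand": 5,"travel": [2.6,2.1,-0.4],"twist": [0,0,0]},
  {"hand": 5,"travel": [0,0,0],"twist": [0,0,0]},
  {"hand": 5,"travel": [0,0,0],"twist": [0,0,0]},
  {"hand": 5,"travel": [0,0,0],"twist": [0,0,0]},
])

```text
time: 6.3
position: [0.5942, 0.1632, 0.2481]
tool_rot: [0.707, 0.708, -0.001, -0.001]
ft_force: [0.3, -0.5, -0.5]
grip_width: 0.0614
grip_force: 20.0
```

```bash
python3 -c "
from h import *
s=shot('wrist');save(s,'w2')
for n,P in dict(pan=[.599,.244,.055],ring=[.452,.263,.022]).items(): print(n,proj(s,P))
plan([.598,.164,.25])"
```

```text
pan [293.8505843  114.59419829]
ring [162.28369986  97.45109906]
at [0.5941 0.1627 0.2482] w 0.0614
1 rows; tool-now total cm [ 0.13  0.39 -0.18] twist [-0.17  0.04  0.02]
per row [0.13, 0.39, -0.18]
```

View pics/w2.png

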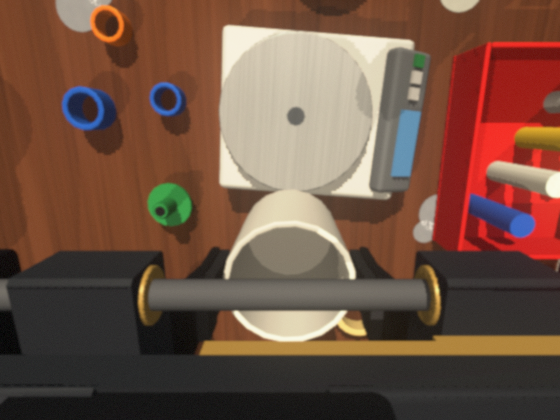

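The wrist view shows the pan dot at (296,116), the small blue ring at (167,99), and the held cup's rim centred near (291,279).

```bash
python3 -c "
from h import *
s=shot('wrist')
g=cv2.cvtColor(s['im'],cv2.COLOR_RGB2GRAY)[100:132,280:312]; m=(g<110).astype(np.uint8);M=cv2.moments(m,True);u=280+M['m10']/M['m00'];v=100+M['m01']/M['m00']
print('pan',u,v,M['m00'],onz(s,u,v,.055).round(4))
p,st,h=comp(s,'blu',167,99);print('ring hull',p,st,onz(s,*p,.013).round(4),onz(s,*p,.022).round(4))
print('held cup rim',onz(s,291,279,.2782).round(4))
plan([.6005,.244,.2])"
```

```text
pan 295.4404761904762 115.26785714285714 168.0 [0.6007 0.2429 0.055 ]
ring hull (165.95253863134656, 98.39205298013245) [151  83  31  32 387] [0.4529 0.2623 0.013 ] [0.456  0.2617 0.022 ]
held cup rim [0.5959 0.1652 0.2782]
at [0.5942 0.1625 0.2485] w 0.061
3 rows; tool-now total cm [8.15 0.64 4.84] twist [-0.13  0.03 -0.01]
per row [2.72, 0.21, 1.61]
```

Request:
move_arm([
  {"hand": 5,"travel": [4,0.25,0],"twist": [0,0,0]},
  {"hand": 5,"travel": [4,0.25,0.8],"twist": [0,0,0]},
  {"hand": 5,"travel": [0,0,4],"twist": [0,0,0]},
  {"hand": 5,"travel": [0,0,4],"twist": [0,0,0]},
  {"hand": 5,"travel": [0,0,3],"twist": [0,0,0]},
])

```text
time: 6.82
position: [0.5986, 0.2428, 0.1289]
tool_rot: [0.707, 0.707, -0.001, -0.001]
ft_force: [-0.5, -1.1, -1.6]
grip_width: 0.0613
grip_force: 20.0
```

Request:
move_arm([
  {"hand": 5,"travel": [0,0,1.5],"twist": [0,0,0]},
  {"hand": 5,"travel": [0,0,0.8],"twist": [0,0,0]},
  {"hand": 5,"travel": [0,0,0],"twist": [0,0,0]},
  {"hand": 5,"travel": [0,0,0],"twist": [0,0,0]},
])

```text
time: 7.15
position: [0.601, 0.2428, 0.1088]
tool_rot: [0.707, 0.707, 0.0, 0.0]
ft_force: [0.3, -0.6, -1.3]
grip_width: 0.0611
grip_force: 20.0
```

```bash
python3 -c "
from h import *
plan([.599,.243,.1]);print(robot.get_obs()['ft_force'])"
```

```text
at [0.601  0.2428 0.1088] w 0.0611
1 rows; tool-now total cm [ 0.02 -0.2   0.88] twist [ 0.05 -0.01 -0.02]
per row [0.02, -0.2, 0.88]
[ 0.33279287 -0.63767413 -1.30518203]
```

Request:
move_arm([
  {"hand": 5,"travel": [0,-0.15,0.5],"twist": [0,0,0]},
  {"hand": 5,"travel": [0,0,0.2],"twist": [0,0,0]},
  {"hand": 5,"travel": [0,0,0.1],"twist": [0,0,0]},
  {"hand": 5,"travel": [0,0,0],"twist": [0,0,0]},
])

```text
time: 7.48
position: [0.5992, 0.2435, 0.1007]
tool_rot: [0.707, 0.707, 0.0, 0.0]
ft_force: [-0.6, 0.0, -0.1]
grip_width: 0.0611
grip_force: 20.0
```

Request:
move_arm([
  {"hand": 5,"travel": [0,0,0.1],"twist": [0,0,0]},
  {"hand": 5,"travel": [0,0,0],"twist": [0,0,0]},
])

```text
time: 7.65
position: [0.5995, 0.2436, 0.1001]
tool_rot: [0.707, 0.707, 0.001, 0.0]
ft_force: [0.0, 0.4, 2.2]
grip_width: 0.0611
grip_force: 20.0
```

Touching. Release and rise.

Request:
move_arm([
  {"hand": 8.5,"travel": [0,0,0],"twist": [0,0,0]},
  {"hand": 8.5,"travel": [0,0,0],"twist": [0,0,0]},
  {"hand": 8.5,"travel": [0,0,0],"twist": [0,0,0]},
  {"hand": 8.5,"travel": [0,0,0],"twist": [0,0,0]},
  {"hand": 8.5,"travel": [0,0,-2],"twist": [0,0,0]},
])

```text
time: 8.07
position: [0.5959, 0.2427, 0.1153]
tool_rot: [0.707, 0.707, -0.004, -0.002]
ft_force: [-0.9, -0.4, 0.5]
grip_width: 0.0827
grip_force: 0.0
```

Request:
move_arm([
  {"hand": 8.5,"travel": [0,0,-4],"twist": [0,0,0]},
  {"hand": 8.5,"travel": [0,0,-4],"twist": [0,0,0]},
  {"hand": 8.5,"travel": [-2,0,-3.5],"twist": [0,0,0]},
  {"hand": 8.5,"travel": [-4,0,-1],"twist": [0,0,0]},
  {"hand": 8.5,"travel": [-2,0,0],"twist": [0,0,0]},
])

```text
time: 8.48
position: [0.6017, 0.1614, 0.2489]
tool_rot: [0.707, 0.708, 0.003, 0.004]
ft_force: [-0.4, 0.6, -1.6]
grip_width: 0.0849
grip_force: 0.0
```

Request:
move_arm([
  {"hand": 8.5,"travel": [0,0,0],"twist": [0,0,0]},
  {"hand": 8.5,"travel": [0,0,0],"twist": [0,0,0]},
  {"hand": 8.5,"travel": [0,0,0],"twist": [0,0,0]},
])

```text
time: 8.73
position: [0.5986, 0.164, 0.2435]
tool_rot: [0.707, 0.707, -0.0, -0.001]
ft_force: [-0.8, -0.3, -0.1]
grip_width: 0.0848
grip_force: 0.0
```

```bash
python3 -c "
from h import *
s=shot('wrist');save(s,'w3')
print('expected rim',proj(s,[.599,.243,.13]))
plan([.448,-.01,.25])"
```

```text
expected rim [288.93578169 114.41003545]
at [0.5986 0.1644 0.2434] w 0.0853
6 rows; tool-now total cm [-17.42 -15.09  -0.65] twist [-0.08 -0.03  0.08]
per row [-2.9, -2.51, -0.11]
```

View pics/w3.png

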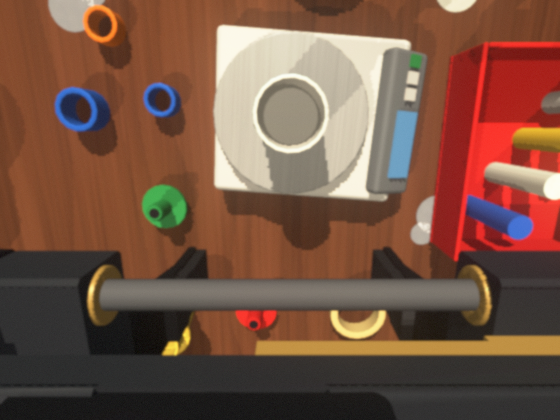

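The cup stands centred on the pan, with its rim centre at (291,114) and the pan's ellipse centre about the same. Next the liner.

Request:
move_arm([
  {"hand": 8.7,"travel": [-2.9,-2.5,0],"twist": [0,0,0]},
  {"hand": 8.7,"travel": [-2.9,-2.5,0],"twist": [0,0,0]},
  {"hand": 8.7,"travel": [-2.9,-2.5,0],"twist": [0,0,0]},
  {"hand": 8.7,"travel": [-2.9,-2.5,0],"twist": [0,0,0]},
  {"hand": 8.7,"travel": [-2.9,-2.5,0],"twist": [0,0,0]},
])

```text
time: 9.2
position: [0.4728, 0.0187, 0.2435]
tool_rot: [0.706, 0.708, -0.0, -0.001]
ft_force: [-0.1, -0.7, 0.1]
grip_width: 0.0868
grip_force: 0.0
```

Request:
move_arm([
  {"hand": 8.7,"travel": [-2.9,-2.5,0],"twist": [0,0,0]},
  {"hand": 8.7,"travel": [0,0,4],"twist": [0,0,0]},
  {"hand": 8.7,"travel": [0,0,4],"twist": [0,0,0]},
  {"hand": 8.7,"travel": [0,0,3],"twist": [0,0,0]},
  {"hand": 8.7,"travel": [0,0,0],"twist": [0,0,0]},
])

```text
time: 9.62
position: [0.4451, -0.009, 0.1295]
tool_rot: [0.707, 0.708, -0.003, -0.005]
ft_force: [-1.1, -0.5, -0.4]
grip_width: 0.0871
grip_force: 0.0
```

Request:
move_arm([
  {"hand": 8.7,"travel": [0,0,0],"twist": [0,0,0]},
  {"hand": 8.7,"travel": [0,0,0],"twist": [0,0,0]},
  {"hand": 8.7,"travel": [0,0,0],"twist": [0,0,0]},
])

```text
time: 9.87
position: [0.4509, -0.0105, 0.1357]
tool_rot: [0.706, 0.708, 0.001, 0.002]
ft_force: [0.2, -0.9, 0.7]
grip_width: 0.0871
grip_force: 0.0
```

```bash
python3 -c "
from h import *
plan([.447,-.0105,.078])"
```

```text
at [ 0.4509 -0.0105  0.1357] w 0.0871
2 rows; tool-now total cm [ 0.01 -0.41  5.77] twist [0.22 0.06 0.11]
per row [0.0, -0.21, 2.88]
```

Request:
move_arm([
  {"hand": 8.7,"travel": [0,-0.2,2.5],"twist": [0,0,0]},
  {"hand": 8.7,"travel": [0,0,2],"twist": [0,0,0]},
  {"hand": 8.7,"travel": [0,0,0.9],"twist": [0,0,0]},
  {"hand": 8.7,"travel": [0,0,0],"twist": [0,0,0]},
  {"hand": 8.7,"travel": [0,0,0],"twist": [0,0,0]},
])

```text
time: 10.28
position: [0.448, -0.0107, 0.0809]
tool_rot: [0.707, 0.708, 0.0, 0.001]
ft_force: [0.6, -0.4, -0.1]
grip_width: 0.0869
grip_force: 0.0
```

Request:
move_arm([
  {"hand": 8.7,"travel": [0,0,0],"twist": [0,0,0]},
  {"hand": 8.7,"travel": [0,0,0],"twist": [0,0,0]},
])

```text
time: 10.45
position: [0.4482, -0.0108, 0.0812]
tool_rot: [0.707, 0.707, 0.001, 0.001]
ft_force: [-0.2, -0.6, -0.1]
grip_width: 0.0867
grip_force: 0.0
```

Request:
move_arm([
  {"hand": 8.7,"travel": [0,0,0.3],"twist": [0,0,0]},
  {"hand": 4,"travel": [0,0,0],"twist": [0,0,0]},
  {"hand": 4,"travel": [0,0,0],"twist": [0,0,0]},
  {"hand": 4,"travel": [0,0,0],"twist": [0,0,0]},
  {"hand": 4,"travel": [0,0,0],"twist": [0,0,0]},
], force=15)

```text
time: 10.87
position: [0.4472, -0.0106, 0.0772]
tool_rot: [0.707, 0.707, 0.0, 0.0]
ft_force: [-0.8, -0.2, 1.0]
grip_width: 0.0678
grip_force: 0.0
```

Request:
move_arm([
  {"hand": 4,"travel": [0,0,0],"twist": [0,0,0]},
  {"hand": 4,"travel": [0,0,0],"twist": [0,0,0]},
  {"hand": 4,"travel": [0,0,0],"twist": [0,0,0]},
  {"hand": 4,"travel": [0,0,0],"twist": [0,0,0]},
  {"hand": 4,"travel": [0,0,0],"twist": [0,0,0]},
])

```text
time: 11.28
position: [0.4472, -0.0106, 0.0771]
tool_rot: [0.707, 0.707, -0.0, -0.0]
ft_force: [-0.0, -0.5, -0.6]
grip_width: 0.0416
grip_force: 0.0
```

```bash
python3 -c "
from h import *
S,D=shot('scene'),shot('side'); print(robot.get_obs()['grip_width'])
b=np.hstack([cv2.resize(S['im'][90:230,190:330],(400,400)),cv2.resize(D['im'][120:240,260:380],(400,400))]);cv2.imwrite('pics/c4.png',b[:,:,::-1])"
```

```text
0.04045754554331594
```

View pics/c4.png

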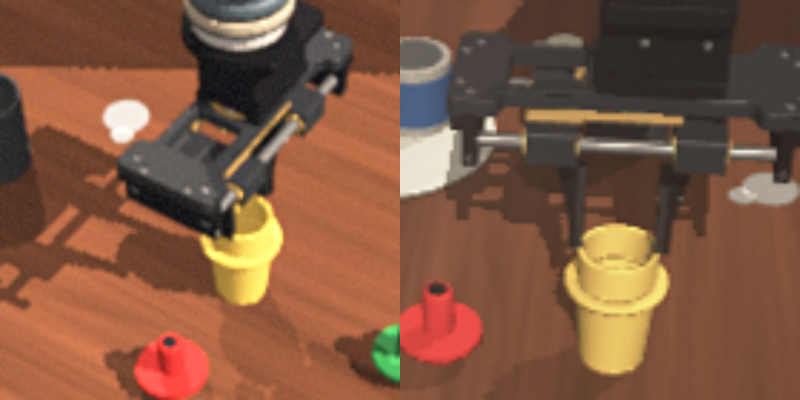

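The liner stands upright and unmoved. The fingertips look level with the collar's rim and slightly behind it. I'll check against projections.

```bash
python3 -c "
from h import *
S,D=shot('scene'),shot('side'); o=robot.get_obs(); print(o['position'],o['grip_width'],o['grip_force'])
for z in (.06,.077,.09):
  for x in (.425,.470): print(z,x,'side',proj(D,[x,-.0106,z]).round(1),'scene',proj(S,[x,-.0106,z]).round(1))
print('rim side',onz(D,325.1,194.1,.082).round(4))
print('tips seen', onz(D,313.4,194.4,.063).round(4),onz(D,338,195,.063).round(4))
"
```

```text
[ 0.44716996 -0.0106144   0.07709414] 0.04020594650877886 0.0
0.06 0.425 side [334.9 203.8] scene [278.3 165.7]
0.06 0.47 side [312.2 202.4] scene [267.1 178.7]
0.077 0.425 side [335.5 197. ] scene [278.3 160.4]
0.077 0.47 side [312.5 195.6] scene [266.9 173.4]
0.09 0.425 side [335.9 191.7] scene [278.3 156.3]
0.09 0.47 side [312.7 190.3] scene [266.8 169.3]
rim side [ 0.4455 -0.0114  0.082 ]
tips seen [ 0.4688 -0.0333  0.063 ] [ 0.4193 -0.0362  0.063 ]
```

```bash
python3 -c "
from h import *
S,D=shot('scene'),shot('side')
print(tri(ray(S,272,173),ray(D,313.4,194.4)))
for n,P in dict(a=[.467,-.0106,.063],b=[.467,-.0106,.082],c=[.467,-.034,.063]).items(): print(n,proj(S,P).round(1),proj(D,P).round(1))
b=np.hstack([cv2.resize(S['im'][140:190,245:295],(400,400)),cv2.resize(D['im'][165:215,300:350],(400,400))]);cv2.imwrite('pics/c5.png',b[:,:,::-1])"
```

```text
(array([0.46897129, 0.00142039, 0.08738551]), np.float64(0.003531687464641203))
a [267.8 176.9] [313.7 201.3]
b [267.7 171. ] [314.1 193.7]
c [258.8 172.5] [314.3 194.2]
```

View pics/c5.png

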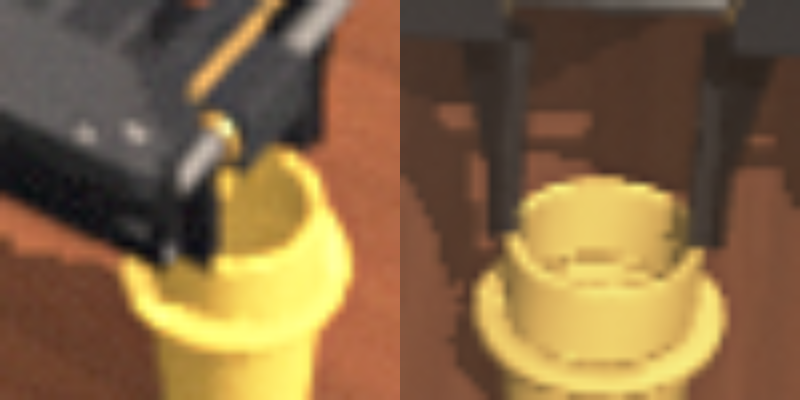

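The tips sit about level with the rim, higher than the state suggests, and the fingers closed on nothing. I'll reopen, go 15 mm lower and close; the width tells collar (48 mm) from flange (62 mm).

Request:
move_arm([
  {"hand": 8.7,"travel": [0,0,0],"twist": [0,0,0]},
  {"hand": 8.7,"travel": [0,0,0],"twist": [0,0,0]},
  {"hand": 8.7,"travel": [0,0,0],"twist": [0,0,0]},
  {"hand": 8.7,"travel": [0,0,0],"twist": [0,0,0]},
  {"hand": 8.7,"travel": [0,0,0],"twist": [0,0,0]},
], force=10)

```text
time: 12.0
position: [0.4472, -0.0106, 0.0771]
tool_rot: [0.707, 0.707, 0.0, 0.0]
ft_force: [0.4, -0.6, -0.3]
grip_width: 0.0656
grip_force: 0.0
```

Request:
move_arm([
  {"hand": 8.7,"travel": [0,0,0],"twist": [0,0,0]},
  {"hand": 8.7,"travel": [0,0,0.8],"twist": [0,0,0]},
  {"hand": 8.7,"travel": [0,0,0.7],"twist": [0,0,0]},
  {"hand": 4.4,"travel": [0,0,0],"twist": [0,0,0]},
  {"hand": 4.4,"travel": [0,0,0],"twist": [0,0,0]},
])

```text
time: 12.42
position: [0.4465, -0.0105, 0.0613]
tool_rot: [0.707, 0.707, -0.0, -0.001]
ft_force: [0.0, -0.4, 0.4]
grip_width: 0.0796
grip_force: 0.0
```

Request:
move_arm([
  {"hand": 4.4,"travel": [0,0,0],"twist": [0,0,0]},
  {"hand": 4.4,"travel": [0,0,0],"twist": [0,0,0]},
  {"hand": 4.4,"travel": [0,0,0],"twist": [0,0,0]},
  {"hand": 4.4,"travel": [0,0,0],"twist": [0,0,0]},
  {"hand": 4.4,"travel": [0,0,0],"twist": [0,0,0]},
])

```text
time: 12.83
position: [0.4473, -0.0106, 0.0622]
tool_rot: [0.707, 0.707, 0.0, 0.0]
ft_force: [-0.5, -0.1, 0.0]
grip_width: 0.0493
grip_force: 0.0
```

Request:
move_arm([
  {"hand": 4.4,"travel": [0,0,0],"twist": [0,0,0]},
  {"hand": 4.4,"travel": [0,0,0],"twist": [0,0,0]},
  {"hand": 4.4,"travel": [0,0,0],"twist": [0,0,0]},
])

```text
time: 13.08
position: [0.4472, -0.0106, 0.0622]
tool_rot: [0.707, 0.707, 0.0, 0.0]
ft_force: [0.3, -0.5, 1.4]
grip_width: 0.0478
grip_force: 10.0
```

The jaws closed at 47.8 mm, so this is the collar. Lift and carry.

Request:
move_arm([
  {"hand": 4.4,"travel": [0,0,0],"twist": [0,0,0]},
  {"hand": 4.4,"travel": [0,0,-2],"twist": [0,0,0]},
  {"hand": 4.4,"travel": [0,0,-4],"twist": [0,0,0]},
  {"hand": 4.4,"travel": [0,0,-4],"twist": [0,0,0]},
  {"hand": 4.4,"travel": [0,0,-4],"twist": [0,0,0]},
], force=18)

```text
time: 13.5
position: [0.4463, -0.0104, 0.2032]
tool_rot: [0.707, 0.707, -0.001, -0.001]
ft_force: [1.1, -0.6, -2.0]
grip_width: 0.0475
grip_force: 18.0
```

Request:
move_arm([
  {"hand": 4.4,"travel": [0,0,-3.5],"twist": [0,0,0]},
  {"hand": 4.4,"travel": [2.5,1.5,0],"twist": [0,0,0]},
  {"hand": 4.4,"travel": [3.3,2,0],"twist": [0,0,0]},
  {"hand": 4.4,"travel": [3.3,2,0],"twist": [0,0,0]},
  {"hand": 4.4,"travel": [3.3,2,0],"twist": [0,0,0]},
])

```text
time: 13.92
position: [0.5224, 0.1147, 0.2374]
tool_rot: [0.707, 0.707, 0.0, 0.0]
ft_force: [1.8, -0.3, -1.7]
grip_width: 0.0471
grip_force: 18.0
```

Request:
move_arm([
  {"hand": 4.4,"travel": [3.3,2,0],"twist": [0,0,0]},
  {"hand": 4.4,"travel": [3.3,2,0],"twist": [0,0,0]},
  {"hand": 4.4,"travel": [3.3,2,0],"twist": [0,0,0]},
  {"hand": 4.4,"travel": [2.5,1.4,0],"twist": [0,0,0]},
  {"hand": 4.4,"travel": [0,0,0],"twist": [0,0,0]},
])

```text
time: 14.33
position: [0.5982, 0.2426, 0.2363]
tool_rot: [0.705, 0.709, 0.002, -0.0]
ft_force: [0.9, -0.9, -1.1]
grip_width: 0.047
grip_force: 18.0
```

Request:
move_arm([
  {"hand": 4.4,"travel": [0,0,0],"twist": [0,0,0]},
  {"hand": 4.4,"travel": [0,0,0],"twist": [0,0,0]},
  {"hand": 4.4,"travel": [0,0,0],"twist": [0,0,0]},
])

```text
time: 14.58
position: [0.595, 0.2363, 0.2367]
tool_rot: [0.707, 0.707, -0.001, -0.0]
ft_force: [-0.2, -0.5, -1.1]
grip_width: 0.0475
grip_force: 18.0
```

```bash
python3 -c "
from h import *
plan([.5995,.2436,.1372])
S,D=shot('scene'),shot('side')
b=np.hstack([cv2.resize(S['im'][130:330,250:450],(400,400)),cv2.resize(D['im'][160:360,140:340],(400,400))]);cv2.imwrite('pics/c6.png',b[:,:,::-1])"
```

```text
at [0.595  0.2363 0.2367] w 0.0475
3 rows; tool-now total cm [0.73 0.47 9.95] twist [-0.1   0.04 -0.01]
per row [0.24, 0.16, 3.32]
```

View pics/c6.png

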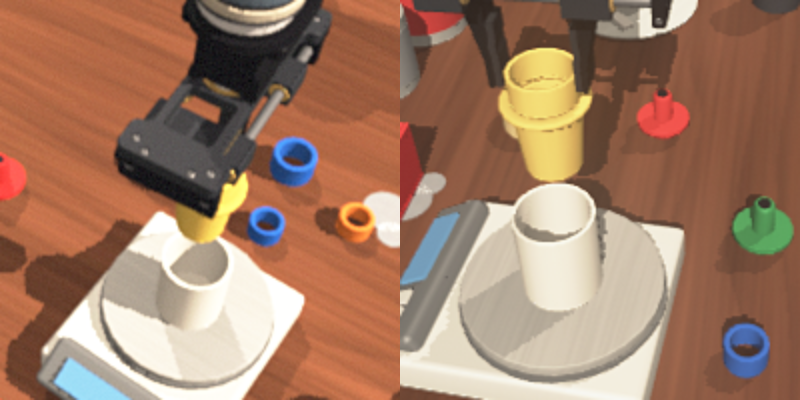

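The liner hangs slightly tilted in the jaws, right above the cup, whose mouth is at side crop (555,205). The slack (8 mm at the foot) allows it. Align and lower in stages.

Request:
move_arm([
  {"hand": 4.4,"travel": [0.73,0.5,1],"twist": [0,0,0]},
  {"hand": 4.4,"travel": [0,0,1.5],"twist": [0,0,0]},
  {"hand": 4.4,"travel": [0,0,1],"twist": [0,0,0]},
  {"hand": 4.4,"travel": [0,0,0],"twist": [0,0,0]},
  {"hand": 4.4,"travel": [0,0,0],"twist": [0,0,0]},
])

```text
time: 15.1
position: [0.6003, 0.2445, 0.2009]
tool_rot: [0.707, 0.707, -0.001, -0.001]
ft_force: [-0.1, 0.4, 0.1]
grip_width: 0.0472
grip_force: 18.0
```

Request:
move_arm([
  {"hand": 4.4,"travel": [0,0,1],"twist": [0,0,0]},
  {"hand": 4.4,"travel": [0,0,1],"twist": [0,0,0]},
  {"hand": 4.4,"travel": [0,0,1],"twist": [0,0,0]},
  {"hand": 4.4,"travel": [0,0,0],"twist": [0,0,0]},
])

```text
time: 15.43
position: [0.5991, 0.2443, 0.1692]
tool_rot: [0.707, 0.707, -0.002, -0.001]
ft_force: [-0.7, -1.2, -1.1]
grip_width: 0.0473
grip_force: 18.0
```

```bash
python3 -c "
from h import *
plan([.5995,.2436,.1372]); o=robot.get_obs();print(o['ft_force'],o['moment'])"
```

```text
at [0.5991 0.2443 0.1692] w 0.0473
1 rows; tool-now total cm [-0.07  0.05  3.2 ] twist [-0.29  0.07  0.04]
per row [-0.07, 0.05, 3.2]
[-0.72161011 -1.18651219 -1.07627101] [-0.18971844  0.07698666  0.0138021 ]
```

Foot is in, no contact. Continue down gently.

Request:
move_arm([
  {"hand": 4.4,"travel": [0,0,0.8],"twist": [0,0,0]},
  {"hand": 4.4,"travel": [0,0,0.8],"twist": [0,0,0]},
  {"hand": 4.4,"travel": [0,0,0.6],"twist": [0,0,0]},
  {"hand": 4.4,"travel": [0,0,0],"twist": [0,0,0]},
])

```text
time: 15.77
position: [0.5999, 0.2446, 0.1483]
tool_rot: [0.707, 0.707, -0.001, -0.001]
ft_force: [0.0, 0.4, -0.3]
grip_width: 0.0474
grip_force: 18.0
```

Request:
move_arm([
  {"hand": 4.4,"travel": [0,0,0.4],"twist": [0,0,0]},
  {"hand": 4.4,"travel": [0,0,0.3],"twist": [0,0,0]},
  {"hand": 4.4,"travel": [0,0,0],"twist": [0,0,0]},
])

```text
time: 16.02
position: [0.6007, 0.2447, 0.1426]
tool_rot: [0.707, 0.707, -0.0, -0.0]
ft_force: [-0.5, 0.2, 0.4]
grip_width: 0.047
grip_force: 18.0
```

Request:
move_arm([
  {"hand": 4.4,"travel": [0,0,0.3],"twist": [0,0,0]},
  {"hand": 4.4,"travel": [0,0,0],"twist": [0,0,0]},
  {"hand": 4.4,"travel": [0,0,0],"twist": [0,0,0]},
])

```text
time: 16.27
position: [0.601, 0.2448, 0.1401]
tool_rot: [0.707, 0.707, -0.0, 0.0]
ft_force: [-0.6, -0.7, -0.8]
grip_width: 0.0472
grip_force: 18.0
```

Request:
move_arm([
  {"hand": 4.4,"travel": [0,0,0.1],"twist": [0,0,0]},
  {"hand": 4.4,"travel": [0,0,0],"twist": [0,0,0]},
  {"hand": 4.4,"travel": [0,0,0],"twist": [0,0,0]},
])

```text
time: 16.52
position: [0.601, 0.2448, 0.1392]
tool_rot: [0.707, 0.707, 0.0, 0.0]
ft_force: [-0.1, 0.8, -1.0]
grip_width: 0.0471
grip_force: 18.0
```

Request:
move_arm([
  {"hand": 4.4,"travel": [-0.05,-0.1,0.12],"twist": [0,0,0]},
  {"hand": 4.4,"travel": [0,0,0],"twist": [0,0,0]},
  {"hand": 8.5,"travel": [0,0,0],"twist": [0,0,0]},
  {"hand": 8.5,"travel": [0,0,0],"twist": [0,0,0]},
  {"hand": 8.5,"travel": [0,0,0],"twist": [0,0,0]},
])

```text
time: 16.93
position: [0.6002, 0.2443, 0.1381]
tool_rot: [0.707, 0.707, 0.0, 0.0]
ft_force: [0.9, -0.8, 0.8]
grip_width: 0.0602
grip_force: 0.0
```

Request:
move_arm([
  {"hand": 8.5,"travel": [0,0,0],"twist": [0,0,0]},
  {"hand": 8.5,"travel": [0,0,0],"twist": [0,0,0]},
  {"hand": 8.5,"travel": [0,0,0],"twist": [0,0,0]},
  {"hand": 8.5,"travel": [0,0,-3],"twist": [0,0,0]},
  {"hand": 8.5,"travel": [0,0,-4],"twist": [0,0,0]},
])

```text
time: 17.35
position: [0.5969, 0.2435, 0.2043]
tool_rot: [0.707, 0.707, -0.004, -0.003]
ft_force: [1.4, 0.0, 0.4]
grip_width: 0.0838
grip_force: 0.0
```

Request:
move_arm([
  {"hand": 8.5,"travel": [-2,0,-3],"twist": [0,0,0]},
  {"hand": 8.5,"travel": [-4,0,-1],"twist": [0,0,0]},
  {"hand": 8.5,"travel": [-3,0,0],"twist": [0,0,0]},
  {"hand": 8.5,"travel": [0,0,0],"twist": [0,0,0]},
  {"hand": 8.5,"travel": [0,0,0],"twist": [0,0,0]},
])

```text
time: 17.77
position: [0.6002, 0.1529, 0.2483]
tool_rot: [0.708, 0.706, 0.0, -0.0]
ft_force: [-0.3, 0.0, 1.2]
grip_width: 0.0852
grip_force: 0.0
```

```bash
cat >> h.py <<'E'
def obj(s,box,col):
    u0,v0,u1,v1=box; hsv=cv2.cvtColor(s["im"],cv2.COLOR_RGB2HSV); m=np.zeros(hsv.shape[:2],np.uint8)
    for a,b in {"red":[(0,4),(174,180)],"yel":[(20,34)],"blu":[(105,125)]}[col]: m|=cv2.inRange(hsv,(a,110,40),(b,255,255))
    k=np.zeros_like(m); k[v0:v1,u0:u1]=m[v0:v1,u0:u1]; return k
E
python3 -c "
from h import *
s=shot('wrist')
a=proj(s,[.5995,.2436,.135]); c=proj(s,[.5995,.2436,.157]);print(a,c)
m=obj(s,[int(a[0])-55,int(a[1])-55,int(a[0])+55,int(a[1])+55],'yel'); e=cv2.fitEllipse(cv2.convexHull(cv2.findNonZero(m)));print(e,onz(s,*e[0],.135).round(4))
S,D=shot('scene'),shot('side')
b=np.hstack([cv2.resize(s['im'][30:250,180:400],(400,400)),cv2.resize(D['im'][200:320,160:280],(400,400))]);cv2.imwrite('pics/c7.png',b[:,:,::-1])
plan([.554,-.0035,.25])"
```

```text
[287.13500906  99.19345316] [286.95590373  97.04745587]
((288.26995849609375, 97.18583679199219), (76.02787017822266, 79.80644226074219), 8.028176307678223) [0.6004 0.2451 0.135 ]
at [0.5997 0.1552 0.2474] w 0.0852
5 rows; tool-now total cm [-15.86  -4.6   -0.26] twist [-0.05 -0.03  0.09]
per row [-3.17, -0.92, -0.05]
```

View pics/c7.png

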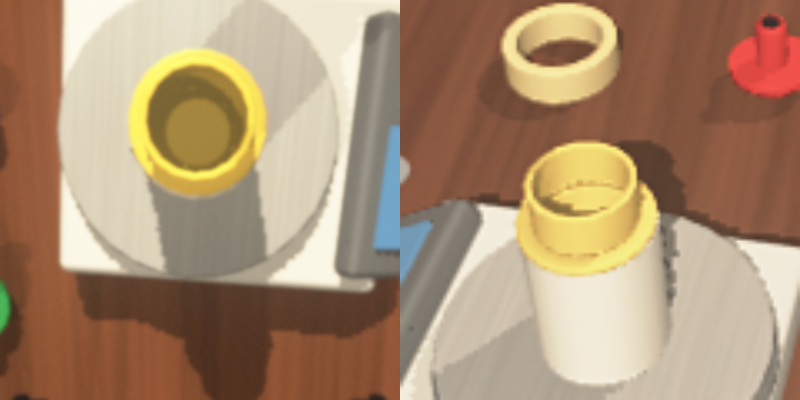

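The liner is seated: its flange rests level on the cup rim in both views (wrist collar centre about (288.5,95)). Next, the red lid.

Request:
move_arm([
  {"hand": 6.5,"travel": [-3.2,-0.9,0],"twist": [0,0,0]},
  {"hand": 6.5,"travel": [-3.2,-0.9,0],"twist": [0,0,0]},
  {"hand": 6.5,"travel": [-3.2,-0.9,0],"twist": [0,0,0]},
  {"hand": 6.5,"travel": [-3.2,-0.9,0],"twist": [0,0,0]},
  {"hand": 6.5,"travel": [-3.1,-0.9,0],"twist": [0,0,0]},
])

```text
time: 18.33
position: [0.5547, -0.0046, 0.2474]
tool_rot: [0.706, 0.708, -0.0, -0.0]
ft_force: [0.5, -1.2, 0.7]
grip_width: 0.0661
grip_force: 0.0
```

Request:
move_arm([
  {"hand": 6.5,"travel": [0,0,4],"twist": [0,0,0]},
  {"hand": 6.5,"travel": [0,0,4],"twist": [0,0,0]},
  {"hand": 6.5,"travel": [0,0,4],"twist": [0,0,0]},
  {"hand": 6.5,"travel": [0,0,3],"twist": [0,0,0]},
  {"hand": 6.5,"travel": [0,0,0],"twist": [0,0,0]},
])

```text
time: 18.75
position: [0.5503, -0.0028, 0.0918]
tool_rot: [0.706, 0.708, -0.004, -0.006]
ft_force: [-1.0, 0.2, 0.8]
grip_width: 0.0649
grip_force: 0.0
```

Request:
move_arm([
  {"hand": 6.5,"travel": [0,0,0],"twist": [0,0,0]},
  {"hand": 6.5,"travel": [0,0,0],"twist": [0,0,0]},
  {"hand": 6.5,"travel": [0,0,0],"twist": [0,0,0]},
])

```text
time: 19.0
position: [0.5572, -0.0046, 0.1001]
tool_rot: [0.706, 0.708, 0.001, 0.002]
ft_force: [0.8, -0.1, -0.0]
grip_width: 0.0648
grip_force: 0.0
```

```bash
python3 -c "
from h import *
plan([.554,-.0035,.020])"
```

```text
at [ 0.5572 -0.0046  0.1001] w 0.0648
2 rows; tool-now total cm [ 0.11 -0.36  8.01] twist [0.27 0.05 0.1 ]
per row [0.06, -0.18, 4.0]
```

Request:
move_arm([
  {"hand": 6.5,"travel": [0.1,-0.15,3],"twist": [0,0,0]},
  {"hand": 6.5,"travel": [0,0,2],"twist": [0,0,0]},
  {"hand": 6.5,"travel": [0,0,1],"twist": [0,0,0]},
  {"hand": 6.5,"travel": [0,0,0],"twist": [0,0,0]},
  {"hand": 6.5,"travel": [0,0,0],"twist": [0,0,0]},
])

```text
time: 19.42
position: [0.5546, -0.0038, 0.039]
tool_rot: [0.707, 0.707, 0.001, 0.001]
ft_force: [0.2, 0.1, -0.5]
grip_width: 0.0648
grip_force: 0.0
```

Request:
move_arm([
  {"hand": 6.5,"travel": [0,0,0],"twist": [0,0,0]},
  {"hand": 6.5,"travel": [0,0,0.5],"twist": [0,0,0]},
  {"hand": 6.5,"travel": [0,0,0.5],"twist": [0,0,0]},
  {"hand": 6.5,"travel": [0,0,0.4],"twist": [0,0,0]},
  {"hand": 6.5,"travel": [0,0,0],"twist": [0,0,0]},
])

```text
time: 19.83
position: [0.5531, -0.0036, 0.0232]
tool_rot: [0.707, 0.707, -0.0, -0.001]
ft_force: [0.4, -0.6, 0.4]
grip_width: 0.0649
grip_force: 0.0
```

Request:
move_arm([
  {"hand": 6.5,"travel": [0,0,0],"twist": [0,0,0]},
  {"hand": 6.5,"travel": [0,0,0],"twist": [0,0,0]},
])

```text
time: 20.0
position: [0.5537, -0.0037, 0.0238]
tool_rot: [0.707, 0.707, -0.0, -0.0]
ft_force: [-1.0, 0.1, 0.7]
grip_width: 0.0648
grip_force: 0.0
```

Request:
move_arm([
  {"hand": 6.5,"travel": [0,0,0.3],"twist": [0,0,0]},
  {"hand": 1.2,"travel": [0,0,0],"twist": [0,0,0]},
  {"hand": 1.2,"travel": [0,0,0],"twist": [0,0,0]},
  {"hand": 1.2,"travel": [0,0,0],"twist": [0,0,0]},
  {"hand": 1.2,"travel": [0,0,0],"twist": [0,0,0]},
], force=12)

```text
time: 20.42
position: [0.5537, -0.0037, 0.0209]
tool_rot: [0.707, 0.707, 0.0, 0.0]
ft_force: [0.3, -0.1, 0.6]
grip_width: 0.0461
grip_force: 0.0
```

Request:
move_arm([
  {"hand": 1.2,"travel": [0,0,0],"twist": [0,0,0]},
  {"hand": 1.2,"travel": [0,0,0],"twist": [0,0,0]},
  {"hand": 1.2,"travel": [0,0,0],"twist": [0,0,0]},
  {"hand": 1.2,"travel": [0,0,0],"twist": [0,0,0]},
  {"hand": 1.2,"travel": [0,0,0],"twist": [0,0,0]},
])

```text
time: 20.83
position: [0.5537, -0.0038, 0.0209]
tool_rot: [0.707, 0.707, 0.0, 0.0]
ft_force: [-0.3, -0.1, 0.5]
grip_width: 0.0194
grip_force: 12.0
```

Request:
move_arm([
  {"hand": 1.2,"travel": [0,0,0],"twist": [0,0,0]},
  {"hand": 1.2,"travel": [0,0,0],"twist": [0,0,0]},
  {"hand": 1.2,"travel": [0,0,0],"twist": [0,0,0]},
])

```text
time: 21.08
position: [0.5537, -0.0038, 0.0209]
tool_rot: [0.707, 0.707, 0.0, 0.0]
ft_force: [0.3, 0.2, -0.8]
grip_width: 0.0194
grip_force: 12.0
```

Neck gripped (19.4 mm). Lift and carry.

Request:
move_arm([
  {"hand": 1.2,"travel": [0,0,-2],"twist": [0,0,0]},
  {"hand": 1.2,"travel": [0,0,-4],"twist": [0,0,0]},
  {"hand": 1.2,"travel": [0,0,-4],"twist": [0,0,0]},
  {"hand": 1.2,"travel": [0,0,-4],"twist": [0,0,0]},
  {"hand": 1.2,"travel": [0,0,-4],"twist": [0,0,0]},
])

```text
time: 21.5
position: [0.5529, -0.0036, 0.2024]
tool_rot: [0.707, 0.707, -0.0, -0.001]
ft_force: [1.3, -0.2, -1.6]
grip_width: 0.0193
grip_force: 12.0
```

Request:
move_arm([
  {"hand": 1.2,"travel": [0,0,-3.4],"twist": [0,0,0]},
  {"hand": 1.2,"travel": [3,0.5,0],"twist": [0,0,0]},
  {"hand": 1.2,"travel": [3.8,0.7,0],"twist": [0,0,0]},
  {"hand": 1.2,"travel": [3.8,0.7,0],"twist": [0,0,0]},
  {"hand": 1.2,"travel": [3.8,0.7,0],"twist": [0,0,0]},
])

```text
time: 21.92
position: [0.5793, 0.1415, 0.2352]
tool_rot: [0.707, 0.707, 0.0, 0.0]
ft_force: [1.1, -0.8, -0.5]
grip_width: 0.0192
grip_force: 12.0
```

Request:
move_arm([
  {"hand": 1.2,"travel": [3.8,0.7,0],"twist": [0,0,0]},
  {"hand": 1.2,"travel": [3.8,0.7,0],"twist": [0,0,0]},
  {"hand": 1.2,"travel": [2.8,0.5,0],"twist": [0,0,0]},
  {"hand": 1.2,"travel": [0,0,0],"twist": [0,0,0]},
  {"hand": 1.2,"travel": [0,0,0],"twist": [0,0,0]},
])

```text
time: 22.33
position: [0.5978, 0.2458, 0.2342]
tool_rot: [0.706, 0.709, -0.001, -0.0]
ft_force: [0.3, -0.8, -0.7]
grip_width: 0.0191
grip_force: 12.0
```

Request:
move_arm([
  {"hand": 1.2,"travel": [0,0,0],"twist": [0,0,0]},
  {"hand": 1.2,"travel": [0,0,0],"twist": [0,0,0]},
  {"hand": 1.2,"travel": [0,0,0],"twist": [0,0,0]},
])

```text
time: 22.58
position: [0.5984, 0.2428, 0.2349]
tool_rot: [0.707, 0.707, -0.0, -0.0]
ft_force: [0.3, 1.1, -0.7]
grip_width: 0.0194
grip_force: 12.0
```

```bash
python3 -c "
from h import *
plan([.5992,.2448,.166])
s=shot('wrist'); P=[.5992,.2448,.157]
print(proj(s,P))
S,D=shot('scene'),shot('side')
b=np.hstack([cv2.resize(S['im'][190:290,300:400],(400,400)),cv2.resize(D['im'][190:290,170:270],(400,400))]);cv2.imwrite('pics/c8.png',b[:,:,::-1])"
```

```text
at [0.5984 0.2428 0.2349] w 0.0194
2 rows; tool-now total cm [0.2  0.09 6.89] twist [-0.04  0.02 -0.06]
per row [0.1, 0.04, 3.44]
[289.32571169 217.43163651]
```

View pics/c8.png

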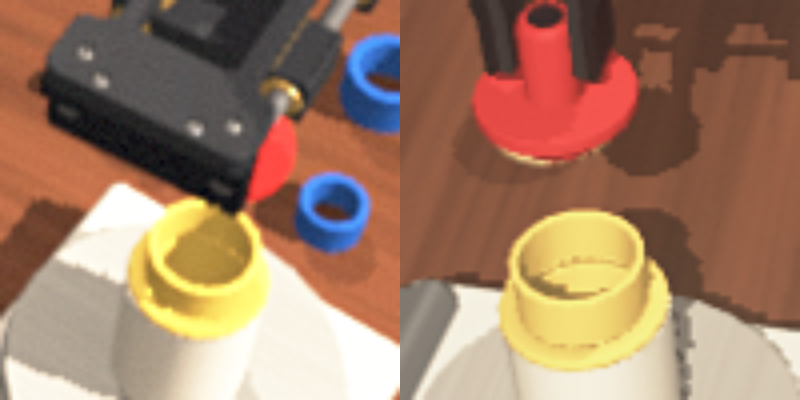

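The lid hangs level in the jaws, with its dot at side pixel (206.5,194). The liner's mouth is centred at side (215,254). I'll compare both from the same camera.

```bash
python3 -c "
from h import *
D=shot('side')
print('lid',onz(D,206.5,194,.262).round(4),'liner',onz(D,215,254.2,.157).round(4))
plan([.5992,.2448,.166])"
```

```text
lid [0.5965 0.2425 0.262 ] liner [0.5965 0.2446 0.157 ]
at [0.5986 0.2434 0.235 ] w 0.0193
2 rows; tool-now total cm [0.14 0.06 6.9 ] twist [-0.    0.   -0.03]
per row [0.07, 0.03, 3.45]
```

Request:
move_arm([
  {"hand": 1.2,"travel": [0.18,0.02,2],"twist": [0,0,0]},
  {"hand": 1.2,"travel": [0,0,2],"twist": [0,0,0]},
  {"hand": 1.2,"travel": [0,0,1],"twist": [0,0,0]},
  {"hand": 1.2,"travel": [0,0,0],"twist": [0,0,0]},
  {"hand": 1.2,"travel": [0,0,0],"twist": [0,0,0]},
])

```text
time: 23.2
position: [0.5985, 0.2458, 0.1845]
tool_rot: [0.707, 0.707, -0.001, -0.0]
ft_force: [0.8, 0.1, 1.0]
grip_width: 0.0194
grip_force: 12.0
```

Request:
move_arm([
  {"hand": 1.2,"travel": [0,0,0.6],"twist": [0,0,0]},
  {"hand": 1.2,"travel": [0,0,0.4],"twist": [0,0,0]},
  {"hand": 1.2,"travel": [0,0,0.3],"twist": [0,0,0]},
  {"hand": 1.2,"travel": [0,0,0],"twist": [0,0,0]},
  {"hand": 1.2,"travel": [0,0,0],"twist": [0,0,0]},
])

```text
time: 23.62
position: [0.5987, 0.2461, 0.1719]
tool_rot: [0.707, 0.707, -0.0, -0.0]
ft_force: [0.1, 0.1, -0.4]
grip_width: 0.0195
grip_force: 12.0
```

Request:
move_arm([
  {"hand": 1.2,"travel": [0,0,0.3],"twist": [0,0,0]},
  {"hand": 1.2,"travel": [0,0,0.15],"twist": [0,0,0]},
  {"hand": 1.2,"travel": [0,0,0],"twist": [0,0,0]},
  {"hand": 1.2,"travel": [0,0,0],"twist": [0,0,0]},
])

```text
time: 23.95
position: [0.5986, 0.2461, 0.1673]
tool_rot: [0.707, 0.707, -0.0, -0.0]
ft_force: [-0.5, 1.0, -0.2]
grip_width: 0.0196
grip_force: 12.0
```

Request:
move_arm([
  {"hand": 1.2,"travel": [0,0,0.1],"twist": [0,0,0]},
  {"hand": 1.2,"travel": [0,0,0],"twist": [0,0,0]},
  {"hand": 1.2,"travel": [0,0,0],"twist": [0,0,0]},
])

```text
time: 24.2
position: [0.5987, 0.2461, 0.1664]
tool_rot: [0.707, 0.707, -0.0, -0.0]
ft_force: [1.0, 0.7, -1.0]
grip_width: 0.0194
grip_force: 12.0
```

Request:
move_arm([
  {"hand": 1.2,"travel": [0,0,0.05],"twist": [0,0,0]},
  {"hand": 1.2,"travel": [0,0,0],"twist": [0,0,0]},
  {"hand": 5,"travel": [0,0,0],"twist": [0,0,0]},
  {"hand": 5,"travel": [0,0,0],"twist": [0,0,0]},
  {"hand": 5,"travel": [0,0,0],"twist": [0,0,0]},
])

```text
time: 24.62
position: [0.5988, 0.2461, 0.166]
tool_rot: [0.707, 0.707, 0.0, 0.0]
ft_force: [-1.1, 0.1, -0.4]
grip_width: 0.0322
grip_force: 0.0
```

Request:
move_arm([
  {"hand": 5,"travel": [0,0,0],"twist": [0,0,0]},
  {"hand": 5,"travel": [0,0,0],"twist": [0,0,0]},
  {"hand": 5,"travel": [0,0,-2],"twist": [0,0,0]},
  {"hand": 5,"travel": [0,0,-4],"twist": [0,0,0]},
  {"hand": 5,"travel": [0,0,-3],"twist": [0,0,0]},
])

```text
time: 25.03
position: [0.5986, 0.2461, 0.257]
tool_rot: [0.707, 0.707, -0.0, -0.0]
ft_force: [0.8, 0.0, 0.1]
grip_width: 0.0497
grip_force: 0.0
```

Request:
move_arm([
  {"hand": 5,"travel": [-2,-3.5,0],"twist": [0,0,0]},
  {"hand": 5,"travel": [-2,-3.5,0],"twist": [0,0,0]},
  {"hand": 5,"travel": [-2,-3.5,0],"twist": [0,0,0]},
  {"hand": 5,"travel": [-1,-4,0],"twist": [0,0,0]},
  {"hand": 5,"travel": [0,0,0],"twist": [0,0,0]},
])

```text
time: 25.45
position: [0.4409, 0.1738, 0.2535]
tool_rot: [0.707, 0.707, -0.007, -0.005]
ft_force: [-1.1, -0.9, -1.0]
grip_width: 0.0504
grip_force: 0.0
```

Request:
move_arm([
  {"hand": 5,"travel": [0,0,0],"twist": [0,0,0]},
  {"hand": 5,"travel": [0,0,0],"twist": [0,0,0]},
  {"hand": 5,"travel": [0,0,0],"twist": [0,0,0]},
])

```text
time: 25.7
position: [0.456, 0.1764, 0.2567]
tool_rot: [0.707, 0.707, 0.001, 0.001]
ft_force: [0.4, -1.2, -0.3]
grip_width: 0.0501
grip_force: 0.0
```

```bash
python3 -c "
from h import *
s=shot('wrist'); save(s,'w9')
a=proj(s,[.453,.2625,.013]); print('exp ring',a); 
m=obj(s,[int(a[0])-28,int(a[1])-28,int(a[0])+28,int(a[1])+28],'blu'); h=cv2.convexHull(cv2.findNonZero(m)); e=cv2.fitEllipse(h); print(e,cv2.boundingRect(m)); print(onz(s,*e[0],.013).round(4),onz(s,*e[0],.022).round(4))
l=proj(s,[.599,.245,.163]);d=proj(s,[.599,.245,.193]); print('exp lid disc, dot',l,d)
m=obj(s,[int(l[0])-70,int(l[1])-60,int(l[0])+70,int(l[1])+60],'red'); h=cv2.convexHull(cv2.findNonZero(m));e=cv2.fitEllipse(h);print(e,onz(s,*e[0],.163).round(4))
plan([.453,.262,.1])
D=shot('side')
w=cv2.resize(s['im'],(560,420)); b=np.hstack([w[:300],cv2.resize(D['im'][190:310,165:255],(225,300))]);cv2.imwrite('pics/c9.png',b[:,:,::-1])"
```

```text
exp ring [285.47518621 111.27150344]
((286.889404296875, 111.6666030883789), (29.69886589050293, 31.56015968322754), 0.894897997379303) (272, 96, 30, 32)
[0.4547 0.2621 0.013 ] [0.4547 0.2617 0.022 ]
exp lid disc, dot [474.96542641 128.06215602] [498.58980638 128.51947544]
((494.69036865234375, 142.86956787109375), (84.99813079833984, 123.65986633300781), 133.73110961914062) [0.6159 0.2339 0.163 ]
at [0.456  0.1764 0.2564] w 0.05
5 rows; tool-now total cm [ 8.56 -0.33 15.65] twist [ 0.15 -0.02  0.05]
per row [1.71, -0.07, 3.13]
```

View pics/c9.png

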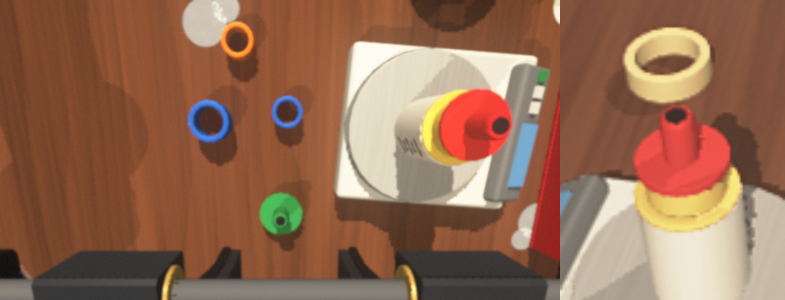

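The wrist view shows the small ring at (287,111.7), the larger blue at (208,121), and the red lid on the liner with its dot at (500,125). The side view has the lid level on the collar, its dot near (211.8,236.8). I'll check the seated height from the dot.

```bash
python3 -c "
from h import *
s=shot('wrist');D=shot('side');S=shot('scene')
def dark(s,u,v,r):
    g=s['im'].max(2)[v-r:v+r+1,u-r:u+r+1]; m=(g<110).astype(np.uint8); M=cv2.moments(m,True); return u-r+M['m10']/M['m00'],v-r+M['m01']/M['m00'],M['m00']
a=dark(s,500,125,8);b=dark(D,212,237,5);e=proj(S,[.599,.245,.193]);c=dark(S,int(e[0]),int(e[1]),6);print(a,b,c,e)
print(tri(ray(s,*a[:2]),ray(D,*b[:2])),tri(ray(S,*c[:2]),ray(D,*b[:2])))
print(onz(s,*a[:2],.193),onz(D,*b[:2],.193),onz(S,*c[:2],.193))
plan([.4535,.262,.1])"
```

```text
(501.2912087912088, 125.5, 182.0) (210.6315789473684, 235.47368421052633, 38.0) (355.04761904761904, 239.1904761904762, 21.0) [352.62898379 239.12424286]
(array([0.59803323, 0.24706236, 0.19520796]), np.float64(0.0005932837108593583)) (array([0.59792326, 0.24831822, 0.19537464]), np.float64(0.0014446028881507703))
[0.59971959 0.24700135 0.193     ] [0.59855609 0.24495613 0.193     ] [0.59696806 0.24839772 0.193     ]
at [0.4547 0.1762 0.2557] w 0.0498
5 rows; tool-now total cm [ 8.58 -0.11 15.57] twist [ 0.01 -0.    0.06]
per row [1.72, -0.02, 3.11]
```

The lid is seated: its dot is at z≈0.195 against 0.193 expected, within calibration. Now the small blue ring.

Request:
move_arm([
  {"hand": 5,"travel": [3,-0.06,2.5],"twist": [0,0,0]},
  {"hand": 5,"travel": [3,-0.06,2.5],"twist": [0,0,0]},
  {"hand": 5,"travel": [2.6,0,3],"twist": [0,0,0]},
  {"hand": 5,"travel": [0,0,4],"twist": [0,0,0]},
  {"hand": 5,"travel": [0,0,4],"twist": [0,0,0]},
])

```text
time: 26.37
position: [0.4538, 0.2641, 0.095]
tool_rot: [0.706, 0.708, 0.002, 0.001]
ft_force: [0.7, -0.3, -0.0]
grip_width: 0.0497
grip_force: 0.0
```

Request:
move_arm([
  {"hand": 5,"travel": [0,0,3],"twist": [0,0,0]},
  {"hand": 5,"travel": [0,0,1.5],"twist": [0,0,0]},
  {"hand": 5,"travel": [0,0,0],"twist": [0,0,0]},
  {"hand": 5,"travel": [0,0,0],"twist": [0,0,0]},
  {"hand": 5,"travel": [0,0,0],"twist": [0,0,0]},
])

```text
time: 26.78
position: [0.4536, 0.2624, 0.0517]
tool_rot: [0.707, 0.707, 0.001, 0.0]
ft_force: [-0.1, 0.0, -0.8]
grip_width: 0.0501
grip_force: 0.0
```

```bash
python3 -c "
from h import *
plan([.4535,.262,.008])"
```

```text
at [0.4536 0.2624 0.0517] w 0.0501
2 rows; tool-now total cm [-0.04 -0.02  4.37] twist [ 0.11 -0.04  0.05]
per row [-0.02, -0.01, 2.18]
```

Request:
move_arm([
  {"hand": 5,"travel": [0,0,1.5],"twist": [0,0,0]},
  {"hand": 5,"travel": [0,0,1],"twist": [0,0,0]},
  {"hand": 5,"travel": [0,0,0.5],"twist": [0,0,0]},
  {"hand": 5,"travel": [0,0,0],"twist": [0,0,0]},
  {"hand": 5,"travel": [0,0,0],"twist": [0,0,0]},
])

```text
time: 27.2
position: [0.4527, 0.262, 0.0213]
tool_rot: [0.707, 0.707, 0.0, 0.0]
ft_force: [0.4, 0.0, -0.3]
grip_width: 0.0501
grip_force: 0.0
```

Request:
move_arm([
  {"hand": 5,"travel": [0,0,0.4],"twist": [0,0,0]},
  {"hand": 5,"travel": [0,0,0.3],"twist": [0,0,0]},
  {"hand": 5,"travel": [0,0,0],"twist": [0,0,0]},
])

```text
time: 27.45
position: [0.4523, 0.2619, 0.0137]
tool_rot: [0.707, 0.707, -0.0, -0.0]
ft_force: [-0.2, -0.6, 0.1]
grip_width: 0.0503
grip_force: 0.0
```

Request:
move_arm([
  {"hand": 5,"travel": [0,0.08,0.3],"twist": [0,0,0]},
  {"hand": 5,"travel": [0,0,0],"twist": [0,0,0]},
  {"hand": 5,"travel": [0,0,0],"twist": [0,0,0]},
], force=10)

```text
time: 27.7
position: [0.4533, 0.2619, 0.0108]
tool_rot: [0.707, 0.707, -0.0, -0.0]
ft_force: [-0.1, 0.9, 0.6]
grip_width: 0.05
grip_force: 0.0
```

Request:
move_arm([
  {"hand": 5,"travel": [0,0,0.3],"twist": [0,0,0]},
  {"hand": 5,"travel": [0,0,0],"twist": [0,0,0]},
  {"hand": 5,"travel": [0,0,0],"twist": [0,0,0]},
])

```text
time: 27.95
position: [0.4531, 0.2619, 0.0077]
tool_rot: [0.707, 0.707, -0.0, -0.0]
ft_force: [-0.4, -0.1, 0.0]
grip_width: 0.0499
grip_force: 0.0
```

Request:
move_arm([
  {"hand": 5,"travel": [0,0,0.2],"twist": [0,0,0]},
  {"hand": 5,"travel": [0,0,0.2],"twist": [0,0,0]},
  {"hand": 5,"travel": [0,0,0],"twist": [0,0,0]},
  {"hand": 5,"travel": [0,0,0],"twist": [0,0,0]},
])

```text
time: 28.28
position: [0.4531, 0.2619, 0.0037]
tool_rot: [0.707, 0.707, -0.0, -0.0]
ft_force: [-0.6, -0.1, 1.1]
grip_width: 0.05
grip_force: 0.0
```

Request:
move_arm([
  {"hand": 2.8,"travel": [0,0,0],"twist": [0,0,0]},
  {"hand": 2.8,"travel": [0,0,0],"twist": [0,0,0]},
  {"hand": 2.8,"travel": [0,0,0],"twist": [0,0,0]},
  {"hand": 2.8,"travel": [0,0,0],"twist": [0,0,0]},
  {"hand": 2.8,"travel": [0,0,0],"twist": [0,0,0]},
])

```text
time: 28.7
position: [0.4533, 0.262, 0.0039]
tool_rot: [0.707, 0.707, 0.0, 0.0]
ft_force: [0.4, -0.3, -0.7]
grip_width: 0.0357
grip_force: 10.0
```

Request:
move_arm([
  {"hand": 2.8,"travel": [0,0,0],"twist": [0,0,0]},
  {"hand": 2.8,"travel": [0,0,0],"twist": [0,0,0]},
  {"hand": 2.8,"travel": [0,0,0],"twist": [0,0,0]},
])

```text
time: 28.95
position: [0.4533, 0.262, 0.004]
tool_rot: [0.707, 0.707, 0.0, 0.0]
ft_force: [0.3, 0.7, 1.1]
grip_width: 0.0357
grip_force: 10.0
```

Ring gripped (35.7 mm). Lift straight up, then across.

Request:
move_arm([
  {"hand": 2.8,"travel": [0,0,-2],"twist": [0,0,0]},
  {"hand": 2.8,"travel": [0,0,-4],"twist": [0,0,0]},
  {"hand": 2.8,"travel": [0,0,-4],"twist": [0,0,0]},
  {"hand": 2.8,"travel": [0,0,-4],"twist": [0,0,0]},
  {"hand": 2.8,"travel": [0,0,-4],"twist": [0,0,0]},
])

```text
time: 29.37
position: [0.4525, 0.2617, 0.1855]
tool_rot: [0.707, 0.707, -0.001, -0.0]
ft_force: [0.8, 0.6, 0.4]
grip_width: 0.0356
grip_force: 10.0
```

Request:
move_arm([
  {"hand": 2.8,"travel": [0,0,-4],"twist": [0,0,0]},
  {"hand": 2.8,"travel": [0,0,-2],"twist": [0,0,0]},
  {"hand": 2.8,"travel": [0,0,0],"twist": [0,0,0]},
  {"hand": 2.8,"travel": [-0.4,3,0],"twist": [0,0,0]},
  {"hand": 2.8,"travel": [-0.4,4,0],"twist": [0,0,0]},
])

```text
time: 29.78
position: [0.5199, 0.2542, 0.2437]
tool_rot: [0.706, 0.708, -0.002, -0.001]
ft_force: [0.7, 1.2, -1.1]
grip_width: 0.0355
grip_force: 10.0
```

Request:
move_arm([
  {"hand": 2.8,"travel": [-0.4,4,0],"twist": [0,0,0]},
  {"hand": 2.8,"travel": [-0.3,3.5,0],"twist": [0,0,0]},
  {"hand": 2.8,"travel": [0,0,0],"twist": [0,0,0]},
  {"hand": 2.8,"travel": [0,0,0],"twist": [0,0,0]},
  {"hand": 2.8,"travel": [0,0,0],"twist": [0,0,0]},
])

```text
time: 30.2
position: [0.5965, 0.2468, 0.2419]
tool_rot: [0.707, 0.707, -0.002, -0.001]
ft_force: [-0.5, -0.5, 0.2]
grip_width: 0.0358
grip_force: 10.0
```

Request:
move_arm([
  {"hand": 2.8,"travel": [0,0,0],"twist": [0,0,0]},
  {"hand": 2.8,"travel": [0,0,0],"twist": [0,0,0]},
  {"hand": 2.8,"travel": [0,0,0],"twist": [0,0,0]},
])

```text
time: 30.45
position: [0.5971, 0.2475, 0.2441]
tool_rot: [0.706, 0.708, -0.0, -0.0]
ft_force: [0.7, -0.3, 0.6]
grip_width: 0.0357
grip_force: 10.0
```

```bash
python3 -c "
from h import *
plan([.5986,.2468,.167])
D=shot('side'); o=robot.get_obs(); zb=o['position'][2]-.004; P=np.array(o['position'])
a=proj(D,[P[0],P[1],zb+.011]).round().astype(int); print('exp ring side',a)
m=obj(D,[a[0]-25,a[1]-25,a[0]+25,a[1]+25],'blu'); p=cv2.findNonZero(m); print(cv2.boundingRect(m),len(p)); h=cv2.convexHull(p); M=cv2.moments(h); c=(M['m10']/M['m00'],M['m01']/M['m00']); print(c,onz(D,*c,zb+.012).round(4))
g=D['im'].max(2)[226:246,202:222]; mm=(g<90).astype(np.uint8); M=cv2.moments(mm,True); c=(202+M['m10']/M['m00'],226+M['m01']/M['m00']); print('dot',c,M['m00'],onz(D,*c,.193).round(4))"
```

```text
at [0.5971 0.2475 0.2441] w 0.0357
2 rows; tool-now total cm [-0.07  0.16  7.71] twist [-0.03  0.01  0.1 ]
per row [-0.03, 0.08, 3.85]
exp ring side [206 203]
(192, 188, 29, 30) 676
(206.31229651890806, 202.4327573253193) [0.5967 0.2474 0.2522]
dot (211.0, 235.8) 30.0 [0.5979 0.2455 0.193 ]
```

Request:
move_arm([
  {"hand": 2.8,"travel": [-0.13,0.15,2],"twist": [0,0,0]},
  {"hand": 2.8,"travel": [0,0,1.5],"twist": [0,0,0]},
  {"hand": 2.8,"travel": [0,0,0],"twist": [0,0,0]},
  {"hand": 2.8,"travel": [0,0,0],"twist": [0,0,0]},
  {"hand": 2.8,"travel": [0,0,0],"twist": [0,0,0]},
])

```text
time: 30.92
position: [0.6002, 0.2461, 0.2099]
tool_rot: [0.707, 0.707, 0.001, 0.0]
ft_force: [0.3, 0.0, -0.5]
grip_width: 0.0353
grip_force: 10.0
```

```bash
python3 -c "
from h import *
plan([.5986,.2462,.167]); print(robot.get_obs()['ft_force'])"
```

```text
at [0.6002 0.2461 0.2099] w 0.0353
2 rows; tool-now total cm [ 0.01 -0.16  4.29] twist [ 0.08 -0.02  0.06]
per row [0.0, -0.08, 2.14]
[ 0.26492753  0.01843226 -0.49574977]
```

Request:
move_arm([
  {"hand": 2.8,"travel": [0,-0.14,0.5],"twist": [0,0,0]},
  {"hand": 2.8,"travel": [0,0,0.4],"twist": [0,0,0]},
  {"hand": 2.8,"travel": [0,0,0],"twist": [0,0,0]},
  {"hand": 2.8,"travel": [0,0,0],"twist": [0,0,0]},
  {"hand": 2.8,"travel": [0,0,0],"twist": [0,0,0]},
])

```text
time: 31.33
position: [0.5985, 0.2458, 0.2001]
tool_rot: [0.707, 0.707, 0.0, 0.0]
ft_force: [-0.5, 0.6, -0.8]
grip_width: 0.0356
grip_force: 10.0
```

Request:
move_arm([
  {"hand": 2.8,"travel": [0,0,0.3],"twist": [0,0,0]},
  {"hand": 2.8,"travel": [0,0,0.3],"twist": [0,0,0]},
  {"hand": 2.8,"travel": [0,0,0],"twist": [0,0,0]},
  {"hand": 2.8,"travel": [0,0,0],"twist": [0,0,0]},
])

```text
time: 31.67
position: [0.5982, 0.2457, 0.1935]
tool_rot: [0.707, 0.707, -0.0, -0.0]
ft_force: [-0.6, 0.3, -0.4]
grip_width: 0.0355
grip_force: 10.0
```

Ring bottom is now at about 0.190, below the neck's top with no contact force. Continue.

Request:
move_arm([
  {"hand": 2.8,"travel": [0,0,0.4],"twist": [0,0,0]},
  {"hand": 2.8,"travel": [0,0,0.4],"twist": [0,0,0]},
  {"hand": 2.8,"travel": [0,0,0],"twist": [0,0,0]},
  {"hand": 2.8,"travel": [0,0,0],"twist": [0,0,0]},
])

```text
time: 32.0
position: [0.598, 0.2457, 0.1854]
tool_rot: [0.707, 0.707, -0.0, -0.0]
ft_force: [-0.2, 0.7, -0.8]
grip_width: 0.0355
grip_force: 10.0
```

Request:
move_arm([
  {"hand": 2.8,"travel": [0,0,0.4],"twist": [0,0,0]},
  {"hand": 2.8,"travel": [0,0,0.4],"twist": [0,0,0]},
  {"hand": 2.8,"travel": [0,0,0.3],"twist": [0,0,0]},
  {"hand": 2.8,"travel": [0,0,0],"twist": [0,0,0]},
  {"hand": 2.8,"travel": [0,0,0],"twist": [0,0,0]},
])

```text
time: 32.42
position: [0.5981, 0.2457, 0.1745]
tool_rot: [0.707, 0.707, -0.0, -0.0]
ft_force: [0.4, 0.2, 0.3]
grip_width: 0.0354
grip_force: 10.0
```

Request:
move_arm([
  {"hand": 2.8,"travel": [0,0,0.3],"twist": [0,0,0]},
  {"hand": 2.8,"travel": [0,0,0.2],"twist": [0,0,0]},
  {"hand": 2.8,"travel": [0,0,0.1],"twist": [0,0,0]},
  {"hand": 2.8,"travel": [0,0,0],"twist": [0,0,0]},
  {"hand": 2.8,"travel": [0,0,0],"twist": [0,0,0]},
])

```text
time: 32.83
position: [0.5984, 0.2458, 0.1688]
tool_rot: [0.707, 0.707, -0.0, -0.0]
ft_force: [-0.9, -1.0, -0.0]
grip_width: 0.0357
grip_force: 10.0
```

Request:
move_arm([
  {"hand": 2.8,"travel": [0,0,0.1],"twist": [0,0,0]},
  {"hand": 2.8,"travel": [0,0,0],"twist": [0,0,0]},
  {"hand": 2.8,"travel": [0,0,0],"twist": [0,0,0]},
])

```text
time: 33.08
position: [0.5984, 0.2458, 0.1679]
tool_rot: [0.707, 0.707, 0.0, -0.0]
ft_force: [-0.5, -1.0, -0.5]
grip_width: 0.0358
grip_force: 10.0
```

Under 1 mm above the disc. Release, rise and clear away.

Request:
move_arm([
  {"hand": 2.8,"travel": [0,0,0.08],"twist": [0,0,0]},
  {"hand": 2.8,"travel": [0,0,0],"twist": [0,0,0]},
  {"hand": 6,"travel": [0,0,0],"twist": [0,0,0]},
  {"hand": 6,"travel": [0,0,0],"twist": [0,0,0]},
  {"hand": 6,"travel": [0,0,0],"twist": [0,0,0]},
])

```text
time: 33.5
position: [0.5985, 0.2458, 0.1672]
tool_rot: [0.707, 0.707, 0.0, 0.0]
ft_force: [0.8, -0.6, -0.5]
grip_width: 0.0483
grip_force: 0.0
```

Request:
move_arm([
  {"hand": 6,"travel": [0,0,0],"twist": [0,0,0]},
  {"hand": 6,"travel": [0,0,0],"twist": [0,0,0]},
  {"hand": 6,"travel": [0,0,0],"twist": [0,0,0]},
  {"hand": 6,"travel": [0,0,-1.5],"twist": [0,0,0]},
  {"hand": 6,"travel": [0,0,-3],"twist": [0,0,0]},
])

```text
time: 33.92
position: [0.5954, 0.245, 0.2083]
tool_rot: [0.707, 0.707, -0.004, -0.003]
ft_force: [0.4, 0.5, -1.5]
grip_width: 0.0599
grip_force: 0.0
```

Request:
move_arm([
  {"hand": 6,"travel": [0,0,-4],"twist": [0,0,0]},
  {"hand": 6,"travel": [-3,0,-1.5],"twist": [0,0,0]},
  {"hand": 6,"travel": [-4,0,0],"twist": [0,0,0]},
  {"hand": 6,"travel": [-4,0,0],"twist": [0,0,0]},
  {"hand": 6,"travel": [-2,0,0],"twist": [0,0,0]},
])

```text
time: 34.33
position: [0.5986, 0.1121, 0.2679]
tool_rot: [0.707, 0.707, -0.0, 0.001]
ft_force: [0.5, 0.9, 0.2]
grip_width: 0.06
grip_force: 0.0
```

Request:
move_arm([
  {"hand": 6,"travel": [0,0,0],"twist": [0,0,0]},
  {"hand": 6,"travel": [0,0,0],"twist": [0,0,0]},
  {"hand": 6,"travel": [0,0,0],"twist": [0,0,0]},
  {"hand": 6,"travel": [0,0,0],"twist": [0,0,0]},
  {"hand": 6,"travel": [0,0,0],"twist": [0,0,0]},
])

```text
time: 34.75
position: [0.5983, 0.1172, 0.267]
tool_rot: [0.706, 0.708, 0.0, -0.0]
ft_force: [-0.0, -0.4, 0.2]
grip_width: 0.0601
grip_force: 0.0
```

```bash
python3 -c "
from h import *
D=shot('side');S=shot('scene')
cs=[]
for n,s in (('side',D),('scene',S)):
    e=proj(s,[.5985,.246,.174]).round().astype(int)
    m=obj(s,[e[0]-22,e[1]-25,e[0]+22,e[1]+25],'blu'); print(n,'ring exp bounds', [proj(s,[.5985+dx,.246+dy,z]).round(1).tolist() for dx,dy,z in ((-.018,0,.174),(.018,0,.174),(0,.018,.163),(0,-.018,.185))],'got',cv2.boundingRect(m),cv2.countNonZero(m))
    h=cv2.convexHull(cv2.findNonZero(m)); M=cv2.moments(h); cs.append((M['m10']/M['m00'],M['m01']/M['m00']))
print('ring centre',tri(ray(S,*cs[1]),ray(D,*cs[0])),'want z .174')
m=obj(D,[190,215,240,290],'red'); print('red bbox side',cv2.boundingRect(m))
d=proj(D,[.5985,.246,.193]);u,v=d.astype(int);print('dot exp',d); mm=(D['im'].max(2)[v-7:v+8,u-7:u+8]<90).astype(np.uint8);M=cv2.moments(mm,True);print(u-7+M['m10']/M['m00'],v-7+M['m01']/M['m00'],M['m00'])
print(robot.get_obs()['position'],robot.get_obs()['time'])"
```

```text
side ring exp bounds [[224.8, 247.0], [199.4, 245.2], [209.8, 261.1], [214.2, 231.5]] got (200, 232, 26, 28) 384
scene ring exp bounds [[356.8, 238.0], [346.8, 253.2], [360.6, 254.0], [343.1, 237.0]] got (343, 234, 21, 23) 242
ring centre (array([0.59703393, 0.2468136 , 0.17570252]), np.float64(0.0010680627567768222)) want z .174
red bbox side (194, 232, 39, 37)
dot exp [210.4862747  235.99665869]
210.8 235.65714285714284 35.0
[0.59832071 0.11696535 0.26693737] 34.85
```

The ring is centred on the neck at z≈0.175 (0.174 wanted), the lid's dot hasn't moved, and the arm is clear. Handing in.

```bash
python3 -c "
from rig import robot
print(robot.hand_in())"
```

```text
the job is handed in; nothing more can be done
None
```

The cup, liner, red lid and small blue ring are stacked in that order in the middle of the pan, and the job was handed in at about 35 s with the arm clear; no verdict came back, but the last camera check put the lid and ring within 2 mm of their seated heights.

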